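Pack the espresso cups in their snap-lid box and put the box back on its riser

ROBOT

A 6-joint arm with a two-finger parallel gripper is mounted at the origin on a cart in front of the work surface, level with it; the furniture and walls round the work are solid. World frame = base frame: x ahead of the robot, y to its left, z up, the work surface at z = 0. Lengths are in m, angles in rad, forces in N, time in s.
With the tool pointing down it reaches from about 0.35 to 0.975 m from the base axis. Payload 4.9 kg.
Tool frame: the origin (TCP) lies at the very end of the fingers, on their centre line; the grasp point (between the pads) lies 19 mm behind it; z points along the fingers, y is the line along which they close (so a half turn about z gives the same grasp; the last joint's range is limited). The gripper opens to 85 mm and grips with 20 to 120 N. Pads are 22 mm wide; open, the fingers measure 114 mm over their backs; the gripper's body (76 mm by 85 mm) begins 54 mm behind the grasp point. The pads swing forward as they close: fully open they stand 13 mm farther back than shut.
Start: joints at [1.024, 0.053, 1.613, -0, 1.476, -0.119], TCP at [0.259, 0.569, 0.231] pointing down, gripper open.
Joint ranges: [-3.01, 3.01], [-1.01, 2.22], [0.06, 2.58], [-1.02, 4.17], [0.09, 2.62], [-3.14, 3.14]. Speed limits (rad/s): [2.57, 2.57, 3.14, 3.14, 3.14, 3.14].

INTERFACE

Orientations are given as a rotation vector (axis times angle).
In Python, from station import ctrl, imaging gives the robot as it stands.
- The arm moves only by the tool play_rows, never from a script. Its argument "series" is a list of rows, each a list of 3 entries, a list of its own where there are three numbers: the opening, from 0 (shut) to 1 (fully open), then the shift along the tool's x, y, z each as a share of 0.05 m, from -1 to 1, then the turn, a rotation vector about the tool's x, y, z each as a share of 8 degrees, from -1 to 1. In form: [[grip, [dx, dy, dz], [ax, ay, az]], ...]. A call has 1 to 8 rows; each row shifts and turns the commanded pose from where the row before left it, along the tool's axes as they then stand; what a row does not reach is not made up. A row lasts 1/8 s, in which the tool goes at most 62.5 mm and 10.7 degrees, less where a joint would pass 70% of its speed; a pose out of reach is approached as far as the arm can. A call with a number of a shift or a turn outside -1 to 1 is refused whole. A call with a gripper value outside its range is refused whole. The fingers move at their own pace and stop on an object; "force" is the grip in N (left out, the last holds). Time passes only in rows, so rows that do not move let the fingers close. It gives the time, the measured TCP pose, the force, the opening and the grip force at its end, in the units of the state.
- ctrl.get_obs(): the state, without advancing time (a new reading comes with each control period).
- imaging.get_image(name): name is "side" or "top" or "wrist"; returns a dict with "color" (400x640x3 uint8, blue, green, red), "fx", "fy", "cx", "cy" (pixels), "D" ([k1, k2, p1, p2, k3] as OpenCV has them; the pictures are not rectified), "extrinsics" (4x4, takes a point from world to camera coordinates); the wrist camera has in their place "hand_eye" (4x4, takes a point from camera to tool coordinates, whose origin is the TCP and whose axes are the flange's). Camera axes: x right, y down, z forward; pixel columns grow to the right and rows downward; lengths in m; the calibration is good to about 2 mm. A picture is of the moment at which its call begins: read the wrist's pose just before it. There is no depth.
- ctrl.finish_job(): hands the job in; it is judged then, once.
The state is a dict: "t": time; "q": joint angles; "dq": joint speeds; "effort": joint torques, N m; "tool_pos": TCP position; "tool_rot": TCP orientation; "contact_force": force on the tool from outside, world axes, zero at the start; "wrist_torque": the same for the moment, N m; "opening": finger opening in m; "grip_force": force on a finger pad.
Only numpy, scipy, OpenCV 4.12 (cv2) and the standard library are available. Lean on these libraries where they do the work, as an engineer would, in place of code of your own. Each camera call takes 0.05 s, during which the arm holds its last target. There are 200 camera calls.

TASK

Put the espresso cups away. Stand every cup that is there upright inside the clear box, put the red lid squarely on it by its handle and press each of the four snap tabs at its ends right down until it has clicked and stays down. Only then pick the closed box up by the lid's handle and set it down level in the middle of the bamboo riser, lined up with it; do not tip the box, and leave the things standing around alone.

Things in the scene. Friction and masses are not known exactly. Their poses are not given: they have to be found in the camera images.
- cup_box: Clear plastic box, open at the top, cream floor; outside 96 (x) x 178 (y) x 58 mm high, inside 90 x 172 x 54, wall 3, floor 4 thick, 0.25 kg. A flange 3 thick runs round the rim, 4 out. Origin: centre of its underside; y along its length, z up. Two ribs across the floor, 3 thick, 8 high, at y = -28 and +28, part it into three places (middles at y = -56, 0, +56), a cup each, ears along x. Loose.
- lid: Red lid, plate 104 (x) x 186 (y) x 5 mm thick, 0.21 kg in all; origin: centre of the plate's underside, y along its length, z up. Seated, the underside lies on the rim, 58 above the box's origin, axes parallel (either way round). A tapered skirt below reaches 6 into the box, 87 x 169 at its top, 81 x 163 below, and centres it. Starts lying on the riser, right way up, origin 6 above its top.
- lid_handle (a point): Middle of the cream bridge handle on the lid: a round bar 12 mm thick along the lid's y, straight for 76 mm, its axis 37 mm above the lid's underside (32 above the lid's top, 26 clear beneath). Axes as the lid's. The handle carries the loaded box (up to 0.8 kg) once all four tabs are snapped.
- tab_1 (a joint): Snap tab 1: cream pad 20 x 36 mm at the lid's +y end, on its -x half. 0 = up (top 16.5 mm above the lid's top), grows as it is pressed straight down, 0.010 = fully down. A light spring lifts it again unless its hook has snapped under the box's rim; then it stays at about 0.0085 by itself. Takes about 5 N; press it all the way down, with the lid seated on the box.
- tab_2 (a joint): Snap tab 2: cream pad 20 x 36 mm at the lid's +y end, on its +x half. 0 = up (top 16.5 mm above the lid's top), grows as it is pressed straight down, 0.010 = fully down. A light spring lifts it again unless its hook has snapped under the box's rim; then it stays at about 0.0085 by itself. Takes about 5 N; press it all the way down, with the lid seated on the box.
- tab_3 (a joint): Snap tab 3: cream pad 20 x 36 mm at the lid's -y end, on its +x half. 0 = up (top 16.5 mm above the lid's top), grows as it is pressed straight down, 0.010 = fully down. A light spring lifts it again unless its hook has snapped under the box's rim; then it stays at about 0.0085 by itself. Takes about 5 N; press it all the way down, with the lid seated on the box.
- tab_4 (a joint): Snap tab 4: cream pad 20 x 36 mm at the lid's -y end, on its -x half. 0 = up (top 16.5 mm above the lid's top), grows as it is pressed straight down, 0.010 = fully down. A light spring lifts it again unless its hook has snapped under the box's rim; then it stays at about 0.0085 by itself. Takes about 5 N; press it all the way down, with the lid seated on the box.
- tab_1_top (a point): Middle of the upper face of snap tab 1's pad, where to press; moves with the tab. It lies above the box's rim line at -24, +89 mm in the lid's frame (x, y).
- tab_2_top (a point): Middle of the upper face of snap tab 2's pad, where to press; moves with the tab. It lies above the box's rim line at +24, +89 mm in the lid's frame (x, y).
- tab_3_top (a point): Middle of the upper face of snap tab 3's pad, where to press; moves with the tab. It lies above the box's rim line at +24, -89 mm in the lid's frame (x, y).
- tab_4_top (a point): Middle of the upper face of snap tab 4's pad, where to press; moves with the tab. It lies above the box's rim line at -24, -89 mm in the lid's frame (x, y).
- riser: Small bamboo shelf riser, fixed, a tin under it; board 86 (x) x 200 (y) mm, top face 70 mm above the counter. The box is 5 mm wider than the board on each long side. Origin: centre of its foot on the counter, y along its length, z up.
- riser_top (a point): Centre of the riser's top face, axes as the riser's. Round the work: a wall cabinet overhangs the back of the counter (its front edge at x = 0.61, y all along, 0.46 m up); an air fryer stands at x > 0.59, y 0.14 to 0.43, 0.30 high, its handle out to x = 0.52 at y 0.29 to 0.35, 0.17 high; a wire rack 0.5 high at y < -0.31, x < 0.55; the counter's front edge is at x = 0.40.
- cup_white: Espresso cup, white, 48 mm high, mouth 52 mm across, foot 36, wall 3, 60 to 110 g. Origin: centre of its underside, z up. Its ear (handle) sticks out along its own +y: a loop of round bar 9 thick in the plane x = 0, outer upright at y = 42.5 mm (outermost 47), z = 18 to 41; pinch it across x from above at about y = 37, z = 36 mm. May be absent.
- cup_blue: Espresso cup, blue, 48 mm high, mouth 52 mm across, foot 36, wall 3, 60 to 110 g. Origin: centre of its underside, z up. Its ear (handle) sticks out along its own +y: a loop of round bar 9 thick in the plane x = 0, outer upright at y = 42.5 mm (outermost 47), z = 18 to 41; pinch it across x from above at about y = 37, z = 36 mm. May be absent.
- cup_mustard: Espresso cup, mustard yellow, 48 mm high, mouth 52 mm across, foot 36, wall 3, 60 to 110 g. Origin: centre of its underside, z up. Its ear (handle) sticks out along its own +y: a loop of round bar 9 thick in the plane x = 0, outer upright at y = 42.5 mm (outermost 47), z = 18 to 41; pinch it across x from above at about y = 37, z = 36 mm. May be absent.
- spice_jar: Bystander, leave alone: spice jar with a yellow cap, 42 x 42 x 96 mm; origin in its underside, z up.
- fish_tin: Bystander, leave alone: flat rectangular tin with a turquoise lid, 63 x 105 x 26 mm; origin in its underside, z up.

How it is judged:
By the outcome, as a careful person would: the job done as asked, in the order asked, and still so for the second after the job is handed in, with the robot touching nothing.
Of cup_white, cup_blue, cup_mustard only 2 to 3 are there at a start; the rules pass over those that are not, and their reading is None.
At some moment in a run one of cup_white, cup_blue, cup_mustard may be knocked a few centimetres aside while the robot is not near it.
It also fails if it takes over 200 s, if anything falls off the work surface, if the arm or the gripper's body presses on something with over 40 N, if the wrist force passes 120 N, or if a joint passes its speed limit or range.

## Working session

There is one attempt and no reset: what is moved stays moved. The work goes in short steps, Python scripts to look and compute and a tool call to move; the robot and the scene stay as the last step left them, time stands still between calls to the robot, and variables do not carry over. Pictures are saved under pics/ and viewed, at most 14 in all, crops included, and the job is handed in when it is done.

Besides the shell and the picture viewer there is one more tool, called after ">>>" as name([rows], argument=value, ...), one row to a line, values as JSON. play_rows: Moves the arm, as the interface text tells. Shift numbers are shares of 0.05 m and turn numbers shares of 8 degrees, none past 1 either way. Its arguments: {"type":"object","properties":{"series":{"type":"array"},"force":{"type":"number"}},"required":["series"]}

```bash
mkdir -p pics; ls
cat > h.py <<'E'
import numpy as np, cv2
from scipy.spatial.transform import Rotation as R
from station import ctrl, imaging
def obs():
    o=ctrl.get_obs(); return o
def grab(n,fn=None):
    o=ctrl.get_obs(); d=imaging.get_image(n)
    K=np.array([[d['fx'],0,d['cx']],[0,d['fy'],d['cy']],[0,0,1.]]); D=np.array(d['D'],float)
    if n=='wrist':
        T=np.eye(4);T[:3,:3]=R.from_rotvec(o['tool_rot']).as_matrix();T[:3,3]=o['tool_pos']
        E=np.linalg.inv(T@np.array(d['hand_eye']))
    else: E=np.array(d['extrinsics'])
    if fn: cv2.imwrite('pics/'+fn+'.png',d['color'])
    np.savez('cam_%s.npz'%n if not fn else '%s.npz'%fn,K=K,D=D,E=E,img=d['color'])
    return d['color'],K,D,E
def load(fn):
    z=np.load('%s.npz'%fn); return z['img'],z['K'],z['D'],z['E']
def ray(cam,uv):
    _,K,D,E=cam
    p=cv2.undistortPoints(np.array([[uv]],float),K,D)[0,0]
    Rm=E[:3,:3]; return -Rm.T@E[:3,3], Rm.T@np.array([p[0],p[1],1])
def onz(cam,uv,z):
    c,r=ray(cam,uv); return c+r*(z-c[2])/r[2]
def proj(cam,P):
    _,K,D,E=cam
    return cv2.projectPoints(np.array(P,float).reshape(-1,3),cv2.Rodrigues(E[:3,:3])[0],E[:3,3],K,D)[0][:,0]
def crop(fn,out,x0,y0,x1,y1,s):
    i=cv2.imread('pics/%s.png'%fn)[y0:y1,x0:x1]
    cv2.imwrite('pics/%s.png'%out,cv2.resize(i,None,fx=s,fy=s,interpolation=cv2.INTER_CUBIC))
E
python3 - <<'E'
from h import *
o=obs(); print(o)
for n in('top','side'):
    c=grab(n,n+'0'); C,r=ray(c,(320,200)); print(n,C,r,c[1][0,0])
w=grab('wrist','wrist0'); C,r=ray(w,(320,200)); print(C,r)
E
```

```text
pics
{'t': 0.0, 'q': array([ 1.02396478e+00,  5.33827406e-02,  1.61427524e+00,  5.70358149e-06,
        1.47596568e+00, -1.18995580e-01]), 'dq': array([ 0.00106136, -0.0015506 ,  0.000448  ,  0.0002887 ,  0.00103025,
       -0.00030764]), 'effort': array([ 1.99218761e-03, -3.93693030e+01, -3.70174062e+01, -7.50699019e-05,
        7.33627821e-03,  9.24059634e-06]), 'tool_pos': array([0.25899283, 0.56814721, 0.23005816]), 'tool_rot': array([-6.66787824e-01, -3.06932985e+00,  3.01158318e-03]), 'contact_force': array([-0.29321078,  0.98468336,  0.09821608]), 'wrist_torque': array([ 0.04941653, -0.01550359,  0.04083416]), 'grip_force': 0.0, 'opening': 0.0853486391402508}
top [0.27817584 0.04651522 1.15965477] [ 0.19602545  0.03531653 -0.97999092] 393.0326915417787
side [0.41123481 1.06643099 1.01908167] [ 0.06115345 -0.73770262 -0.67235433] 443.29964393030883
[0.1848768  0.60246097 0.37221604] [ 0.27838897 -0.12328589 -0.95264859]
```

View pics/top0.png

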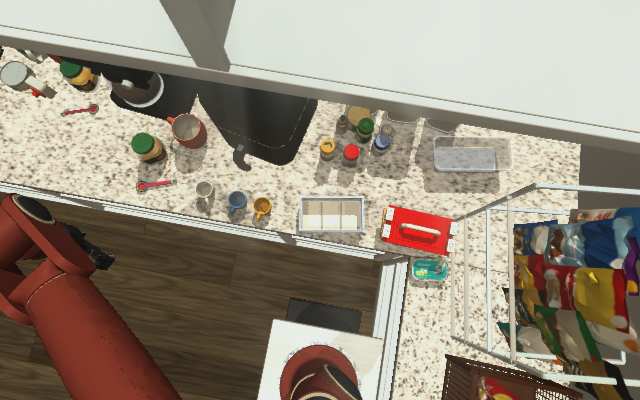

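View pics/side0.png

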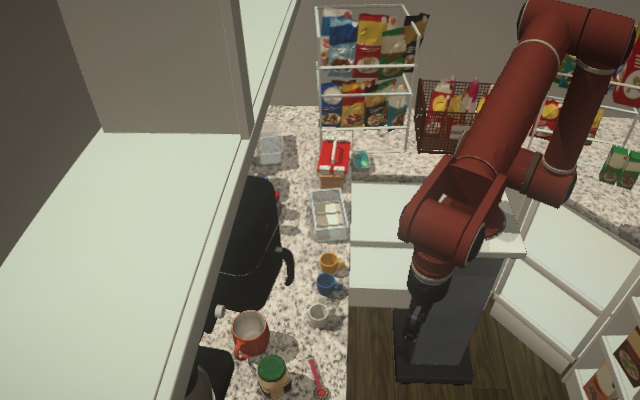

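All three cups are present: in top0, white is at about (204,190), blue at (237,202) and mustard at (262,207). The box is at (332,214), the lid on the riser at (419,230), and the tin at (430,269). I'll enlarge this area to read the positions.

Run:
```python
from h import *
crop('top0','t1',185,170,285,230,8)
crop('top0','t2',290,185,470,290,4.4)
```

```text
(no output)
```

View pics/t1.png

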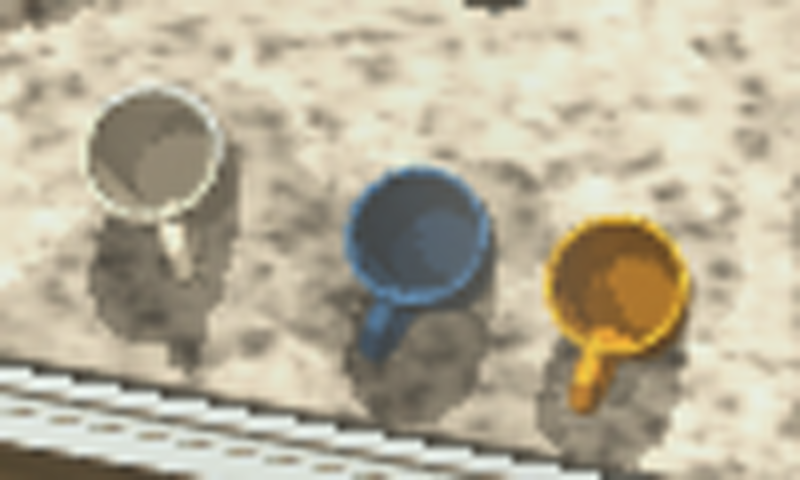

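View pics/t2.png

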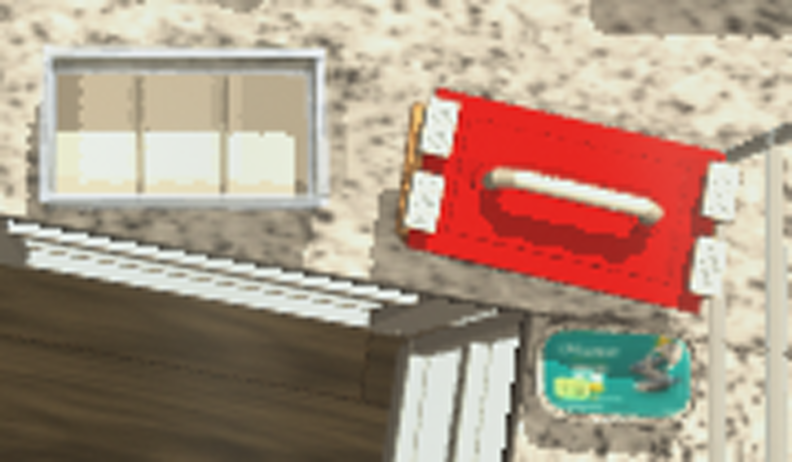

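White cup centre is (204.1,189), ear tip (207.9,204). Blue is (237.2,199.5), tip (231.8,214). Mustard is (262.1,205.5), tip (257.8,220.6). The box flange and the lid corners are readable in t2.

Run:
```python
from h import *
np.set_printoptions(precision=4,suppress=True)
c=load('top0')
for n,a,b in(('w',(153,152),(183,272)),('b',(418,236),(374,352)),('m',(617,284),(582,405))):
    f=lambda p:(185+p[0]/8-.5+.06,170+p[1]/8-.5+.06)
    A=onz(c,f(a),.048);B=onz(c,f(b),.038); d=B-A
    print(n,A,B,np.hypot(*d[:2]),np.degrees(np.arctan2(d[1],d[0])))
f=lambda p:(290+p[0]/4.4-.4,185+p[1]/4.4-.4)
P=np.array([onz(c,f(p),.058) for p in((42,50),(324,48),(328,207),(40,203))]);print('box',P,P.mean(0))
P=np.array([onz(c,f(p),.081) for p in((438,90),(727,153),(697,312),(404,240))]);print('lid',P,P.mean(0))
P=np.array([onz(c,f(p),.117) for p in((490,180),(657,214))]);print('h',P,P.mean(0)); d=P[1]-P[0];print(np.degrees(np.arctan2(d[1],d[0])))
o=obs();print(R.from_rotvec(o['tool_rot']).as_matrix())
w=load('wrist0');print(proj(w,[[.55,.3,0],[.45,.45,0]]))
d=imaging.get_image('wrist');print(d['hand_eye'])
```

```text
w [0.4735 0.4246 0.048 ] [0.4337 0.4066 0.038 ] 0.04367054399549279 -155.70620778695263
b [0.4603 0.3232 0.048 ] [0.4174 0.3319 0.038 ] 0.04380097939617172 168.63302636324923
m [0.4559 0.249  0.048 ] [0.4119 0.2539 0.038 ] 0.044293694872889706 173.57737932182374
box [[ 0.4995  0.1471  0.058 ]
 [ 0.5336 -0.0334  0.058 ]
 [ 0.4314 -0.0522  0.058 ]
 [ 0.401   0.1294  0.058 ]] [0.4664 0.0477 0.058 ]
lid [[ 0.5143 -0.1073  0.081 ]
 [ 0.5069 -0.2926  0.081 ]
 [ 0.4045 -0.2852  0.081 ]
 [ 0.4162 -0.1001  0.081 ]] [ 0.4605 -0.1963  0.081 ]
h [[ 0.457  -0.1413  0.117 ]
 [ 0.4545 -0.2436  0.117 ]] [ 0.4557 -0.1924  0.117 ]
-91.3849691209014
[[-0.9099  0.4149 -0.0008]
 [ 0.4149  0.9099 -0.0014]
 [ 0.0002 -0.0016 -1.    ]]
[[243.5765 395.9479]
 [299.6055 318.3589]]
[[ 0.0006 -0.9479 -0.3185  0.0817]
 [ 1.      0.0007 -0.0002  0.0002]
 [ 0.0004 -0.3185  0.9479 -0.142 ]
 [ 0.      0.      0.      1.    ]]
```

```bash
cat >> h.py <<'E'
np.set_printoptions(precision=4,suppress=True)
def Rt(th):
    t=np.radians(th); x=np.array([np.cos(t),np.sin(t),0]); z=np.array([0,0,-1.]); return np.c_[x,np.cross(z,x),z]
def plan(p,th,o=None):
    "turn first (shares of 8deg total), then shift in turned axes (shares of .05 total)"
    o=o or obs(); R0=R.from_rotvec(o['tool_rot']).as_matrix(); R1=Rt(th)
    rv=R.from_matrix(R0.T@R1).as_rotvec(degrees=True)/8
    print('pos',o['tool_pos'],'yaw',np.degrees(np.arctan2(R0[1,0],R0[0,0])),'t',round(o['t'],1),'\n TURN',rv,'\n SHIFT',R1.T@(np.array(p)-o['tool_pos'])/.05)
E
python3 - <<'E'
from h import *
plan([.42,.40,.23],204.3)
E
```

```text
pos [0.2591 0.5683 0.2305] yaw 155.49031595725887 t 0.2 
 TURN [-0.0084 -0.0053 -6.1012] 
 SHIFT [-1.5478 -4.393   0.0099]
```

>>> play_rows([
  [1, [0, 0, 0], [0, 0, -0.9]],
  [1, [0, 0, 0], [0, 0, -0.9]],
  [1, [0, 0, 0], [0, 0, -0.9]],
  [1, [0, 0, 0], [0, 0, -0.9]],
  [1, [0, 0, 0], [0, 0, -0.9]],
  [1, [0, 0, 0], [0, 0, -0.9]],
  [1, [0, 0, 0], [0, 0, -0.7]],
  [1, [0, 0, 0], [0, 0, 0]],
], force=60)

```text
t: 1.2
tool_pos: [0.2592, 0.5685, 0.231]
tool_rot: [0.659, -3.071, 0.001]
contact_force: [0.6, -0.1, 0.7]
opening: 0.0851
grip_force: 0.0
```

>>> play_rows([
  [1, [-0.25, -0.73, 0], [0, 0, 0]],
  [1, [-0.25, -0.73, 0], [0, 0, 0]],
  [1, [-0.25, -0.73, 0], [0, 0, 0]],
  [1, [-0.25, -0.73, 0], [0, 0, 0]],
  [1, [-0.25, -0.73, 0], [0, 0, 0]],
  [1, [-0.25, -0.73, 0], [0, 0, 0]],
  [0.35, [0, 0, 0], [0, 0, 0]],
  [0.35, [0, 0, 0], [0, 0, 0]],
])

```text
t: 2.2
tool_pos: [0.4175, 0.4001, 0.2312]
tool_rot: [0.659, -3.071, -0.001]
contact_force: [-0.2, -0.0, 0.7]
opening: 0.0516
grip_force: 0.0
```

Run:
```python
from h import *
grab('wrist','w1'); plan([.44,.409,.23],204.3); print(obs()['opening'])
i,_,_,_=load('w1'); 
print(proj(load('w1'),[[.4735,.4246,.048],[.440,.409,.041],[.4603,.3232,.048],[.424,.331,.041]]))
```

```text
pos [0.4172 0.4004 0.2312] yaw -155.71221808720549 t 2.2 
 TURN [ 0.0023 -0.002  -0.0015] 
 SHIFT [-0.4865 -0.0307  0.0247]
0.04438997335673472
[[317.8583 231.5363]
 [317.4566 199.8157]
 [240.0563 187.446 ]
 [259.2518 159.7583]]
```

View pics/w1.png

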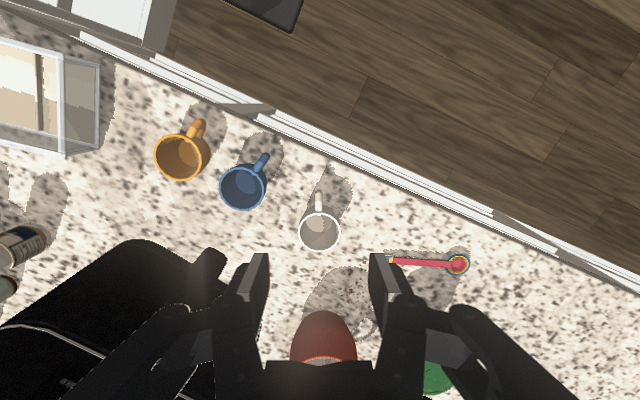

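Wrist view: white rim centre is about (319.5,230.5) with the ear at (318.5,193–210). Blue is about (243,187), ear tip (264,157). Mustard is about (182,157), ear tip (201,124). All agree with the top view.

Run:
```python
from h import *
c=load('w1')
for n,a,b in(('w',(319.5,230.5),(318.5,194)),('b',(243,187.5),(264.5,156)),('m',(182,157.5),(201,123))):
    A=onz(c,a,.048);B=onz(c,b,.040);d=B-A;u=d[:2]/np.hypot(*d[:2]);print(n,A,B,np.hypot(*d[:2]),np.degrees(np.arctan2(d[1],d[0])),'grasp',A[:2]+.037*u)
plan([.441,.4095,.019],204.3)
```

```text
w [0.4715 0.4258 0.048 ] [0.4334 0.4073 0.04  ] 0.042380768017087074 -154.14609529136712 grasp [0.4382 0.4097]
b [0.459  0.3262 0.048 ] [0.4179 0.3347 0.04  ] 0.0419484296210188 168.3153664074191 grasp [0.4228 0.3337]
m [0.4543 0.255  0.048 ] [0.4129 0.2604 0.04  ] 0.041811734472200476 172.57248057056566 grasp [0.4177 0.2598]
pos [0.4172 0.4004 0.2312] yaw -155.71221808720549 t 2.2 
 TURN [ 0.0023 -0.002  -0.0015] 
 SHIFT [-0.5089 -0.0298  4.2447]
```

>>> play_rows([
  [0.35, [-0.23, -0.03, 0.5], [0, 0, 0]],
  [0.35, [-0.23, -0.03, 0.7], [0, 0, 0]],
  [0.35, [0, 0, 0.7], [0, 0, 0]],
  [0.35, [0, 0, 0.7], [0, 0, 0]],
  [0.35, [0, 0, 0.7], [0, 0, 0]],
  [0.35, [0, 0, 0.5], [0, 0, 0]],
  [0.35, [0, 0, 0.44], [0, 0, 0]],
  [0.35, [0, 0, 0], [0, 0, 0]],
])

```text
t: 3.25
tool_pos: [0.4376, 0.4064, 0.017]
tool_rot: [0.662, -3.067, 0.003]
contact_force: [-0.1, -0.0, 0.9]
opening: 0.0297
grip_force: 0.0
```

>>> play_rows([
  [0, [0, 0, 0], [0, 0, 0]],
  [0, [0, 0, 0], [0, 0, 0]],
  [0, [0, 0, 0], [0, 0, 0]],
  [0, [0, 0, 0], [0, 0, 0]],
  [0, [0, 0, -0.4], [0, 0, 0]],
  [0, [0, 0, -0.6], [0, 0, 0]],
  [0, [0, 0, -0.6], [0, 0, 0]],
  [0, [0, 0, 0], [0, 0, 0]],
])

```text
t: 4.25
tool_pos: [0.4421, 0.408, 0.1035]
tool_rot: [-0.659, 3.065, 0.004]
contact_force: [0.8, -0.1, -0.7]
opening: 0.0076
grip_force: 58.4
```

Run:
```python
from h import *
grab('wrist','w2'); plan([.466,.0477,.1],190.2); crop('w2','w2c',200,150,460,345,3)
```

```text
pos [0.4408 0.4071 0.1011] yaw -155.71868428329802 t 4.3 
 TURN [0.0065 0.0233 1.7602] 
 SHIFT [ 0.7775 -7.1637  0.0221]
```

View pics/w2c.png

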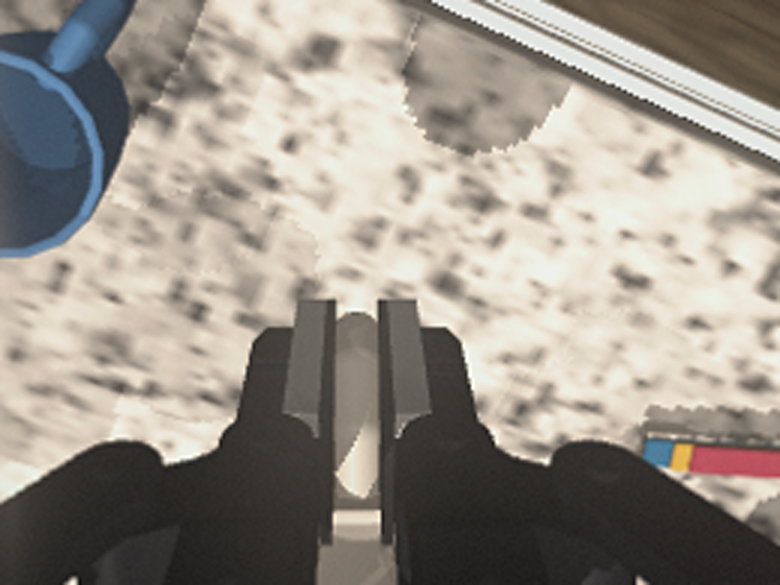

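The white cup hangs by its ear between the pads, with the ear at crop (355,310–495). Next I carry it to above the box and refine the box pose from there.

Run:
```python
from h import *
plan([.4402,-.0121,.15],190.2)
```

```text
pos [0.4408 0.4071 0.1011] yaw -155.71868428329802 t 4.3 
 TURN [0.0065 0.0233 1.7602] 
 SHIFT [ 1.4971 -8.2494 -0.9779]
```

>>> play_rows([
  [0, [0, 0, -0.4], [0, 0.01, 0.88]],
  [0, [0, 0, -0.4], [0, 0.01, 0.88]],
  [0, [0.08, -0.45, 0], [0, 0, 0]],
  [0, [0.125, -0.687, 0], [0, 0, 0]],
  [0, [0.125, -0.687, 0], [0, 0, 0]],
  [0, [0.125, -0.687, 0], [0, 0, 0]],
  [0, [0.125, -0.687, 0], [0, 0, 0]],
  [0, [0.125, -0.687, 0], [0, 0, 0]],
])

```text
t: 5.3
tool_pos: [0.4379, 0.2066, 0.1369]
tool_rot: [0.281, -3.122, 0.003]
contact_force: [0.5, 0.4, -0.1]
opening: 0.0068
grip_force: 58.5
```

>>> play_rows([
  [0, [0.125, -0.687, 0], [0, 0, 0]],
  [0, [0.125, -0.687, 0], [0, 0, 0]],
  [0, [0.125, -0.687, 0], [0, 0, 0]],
  [0, [0.125, -0.687, 0], [0, 0, 0]],
  [0, [0.125, -0.687, 0], [0, 0, 0]],
  [0, [0.125, -0.687, 0], [0, 0, 0]],
  [0, [0.1, -0.45, 0], [0, 0, 0]],
  [0, [0, 0, 0], [0, 0, 0]],
])

```text
t: 6.3
tool_pos: [0.4365, -0.0247, 0.1374]
tool_rot: [0.276, -3.123, -0.0]
contact_force: [-0.6, 0.6, -1.1]
opening: 0.0074
grip_force: 58.6
```

Run:
```python
from h import *
c=grab('wrist','w3'); plan([.4502,-.0121,.15],190.2)
t=np.radians(10.2);Rz=np.array([[np.cos(t),-np.sin(t)],[np.sin(t),np.cos(t)]])
for s in((-52,93),(-52,-93),(52,-93),(52,93)): print(s,proj(c,[[*(np.array([.4664,.0477])+Rz@np.array(s)/1000),.058]]))
```

```text
pos [ 0.4368 -0.0239  0.1377] yaw -169.85357023734747 t 6.3 
 TURN [ 0.0071 -0.0407 -0.0067] 
 SHIFT [-0.3063  0.1839 -0.2455]
(-52, 93) [[525.1389 201.7087]]
(-52, -93) [[283.5368 202.0466]]
(52, -93) [[287.8772 314.4336]]
(52, 93) [[500.0803 314.8489]]
```

View pics/w3.png

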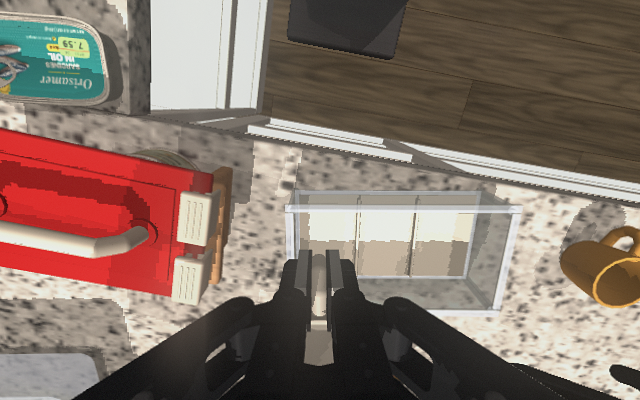

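Run:
```python
from h import *
a=cv2.imread('pics/w3.png');
l=cv2.resize(a[180:240,270:340],None,fx=5.5,fy=5.5,interpolation=cv2.INTER_CUBIC)
r=cv2.resize(a[180:240,470:540],None,fx=5.5,fy=5.5,interpolation=cv2.INTER_CUBIC)
b=cv2.resize(a[280:330,470:540],None,fx=5.5,fy=5.5,interpolation=cv2.INTER_CUBIC)
cv2.imwrite('pics/w3c.png',np.vstack([np.hstack([l,r]),np.hstack([b,b*0])]))
```

```text
(no output)
```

View pics/w3c.png

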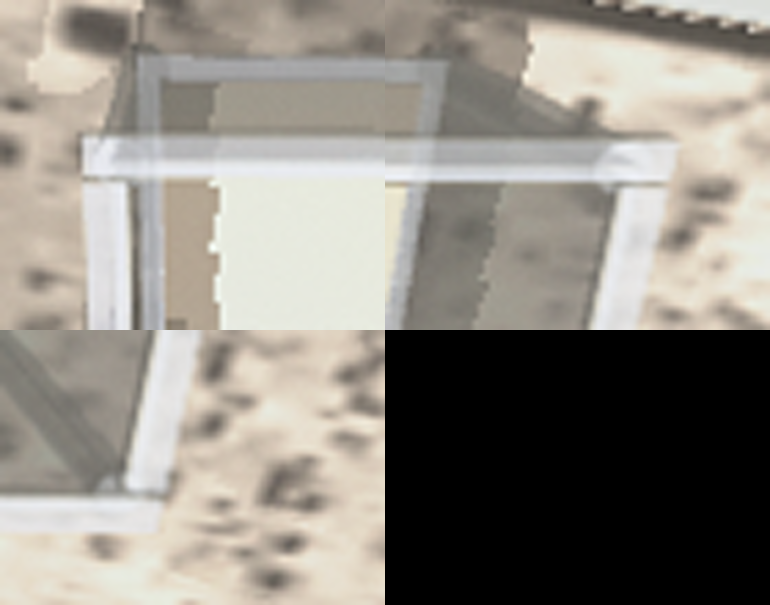

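Run:
```python
from h import *
c=load('w3'); P=[onz(c,p,.058)[:2] for p in((284.7,204.5),(522.7,204.7),(498.7,316))]
print(P); y=P[1]-P[0];x=P[2]-P[1];print(np.hypot(*y),np.degrees(np.arctan2(y[1],y[0]))-90,np.hypot(*x),np.degrees(np.arctan2(x[1],x[0])))
C=(P[0]+P[2])/2; print(C)
t=np.radians(10.1);Rz=np.array([[np.cos(t),-np.sin(t)],[np.sin(t),np.cos(t)]])
for k in(-56,0,56): print(k,C+Rz@np.array([-.0265,k/1000]))
```

```text
[array([ 0.4335, -0.0519]), array([0.4014, 0.1291]), array([0.5025, 0.1477])]
0.1838339897719901 10.07013009647234 0.10279149535092863 10.400659148542307
[0.468  0.0479]
-56 [ 0.4517 -0.0119]
0 [0.4419 0.0433]
56 [0.4321 0.0984]
```

>>> play_rows([
  [0, [-0.17, 0.09, 0], [0, -0.04, 0]],
  [0, [-0.165, 0.09, 0], [0, 0, 0]],
  [0, [0, 0, 0], [0, 0, 0]],
  [0, [0, 0, 0.5], [0, 0, 0]],
  [0, [0, 0, 0.5], [0, 0, 0]],
  [0, [0, 0, 0], [0, 0, 0]],
  [0, [0, 0, 0], [0, 0, 0]],
])

```text
t: 7.22
tool_pos: [0.454, -0.0114, 0.0906]
tool_rot: [-0.28, 3.125, -0.001]
contact_force: [1.5, -0.4, -0.9]
opening: 0.0069
grip_force: 58.5
```

Run:
```python
from h import *
c=grab('wrist','w4'); plan([.4517,-.0119,.022],190.15);c=grab('side','s4');print(proj(c,[.4517,-.0119,.06]))
a=load('w4')[0][150:400,200:460];b=load('s4')[0]
u,v=proj(c,[.4517,-.0119,.06])[0].astype(int)
b=cv2.resize(b[v-45:v+40,u-50:u+50],(400,340),interpolation=2);a=cv2.resize(a,(354,340))
cv2.imwrite('pics/x4.png',np.hstack([a,b]))
```

```text
pos [ 0.4543 -0.0115  0.091 ] yaw -169.7649715027065 t 7.3 
 TURN [-0.0083  0.034   0.0106] 
 SHIFT [0.0534 0.0015 1.3799]
[[334.8656 195.0808]]
```

View pics/x4.png

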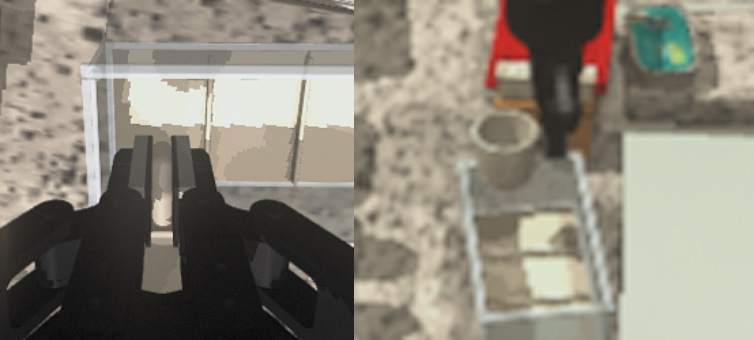

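The cup hangs upright above the -y end place, centred between wall and rib, so I lower it and release.

>>> play_rows([
  [0, [0.05, 0, 0.3], [0, 0.03, 0]],
  [0, [0, 0, 0.3], [0, 0, 0]],
  [0, [0, 0, 0.3], [0, 0, 0]],
  [0, [0, 0, 0.25], [0, 0, 0]],
  [0, [0, 0, 0.2], [0, 0, 0]],
  [0, [0, 0, 0], [0, 0, 0]],
  [0, [0, 0, 0], [0, 0, 0]],
])

```text
t: 8.2
tool_pos: [0.4512, -0.012, 0.0222]
tool_rot: [0.279, -3.128, 0.001]
contact_force: [-0.5, 0.0, 1.2]
opening: 0.0071
grip_force: 60.8
```

>>> play_rows([
  [0.23, [0, 0, 0], [0, 0, 0]],
  [0.23, [0, 0, 0], [0, 0, 0]],
  [0.23, [0, 0, 0], [0, 0, 0]],
  [0.23, [0, 0, -0.5], [0, 0, 0]],
  [0.23, [0, 0, -0.8], [0, 0, 0]],
  [0.23, [0, 0, -0.8], [0, 0, 0]],
  [0.23, [0, 0, -0.8], [0, 0, 0]],
  [0.23, [0, 0, -0.5], [0, 0, 0]],
])

```text
t: 9.2
tool_pos: [0.4519, -0.012, 0.1946]
tool_rot: [-0.279, 3.127, -0.002]
contact_force: [0.3, -0.2, -0.8]
opening: 0.0198
grip_force: 0.0
```

Run:
```python
from h import *
plan([.4068,.337,.20],168.3);o=obs();print(o['opening'])
```

```text
pos [ 0.4519 -0.012   0.1946] yaw -169.78839422458003 t 9.2 
 TURN [-0.0083  0.0136  2.7389] 
 SHIFT [ 2.2979  6.6513 -0.1076]
0.019753253802574255
```

>>> play_rows([
  [0.23, [0, 0, 0], [0, 0, 0.92]],
  [0.23, [0, 0, 0], [0, 0, 0.92]],
  [0.23, [0, 0, 0], [0, 0, 0.9]],
  [0.35, [0.1, 0.3, 0], [0, 0, 0]],
  [0.35, [0.2, 0.6, 0], [0, 0, 0]],
  [0.35, [0.23, 0.65, 0], [0, 0, 0]],
  [0.35, [0.23, 0.65, 0], [0, 0, 0]],
  [0.35, [0.23, 0.65, 0], [0, 0, 0]],
])

```text
t: 10.2
tool_pos: [0.4309, 0.1397, 0.192]
tool_rot: [-0.316, -3.124, 0.0]
contact_force: [0.9, 0.1, 0.7]
opening: 0.0303
grip_force: 0.0
```

>>> play_rows([
  [0.35, [0.23, 0.65, 0], [0, 0, 0]],
  [0.35, [0.23, 0.65, 0], [0, 0, 0]],
  [0.35, [0.23, 0.65, 0], [0, 0, 0]],
  [0.35, [0.23, 0.65, 0], [0, 0, 0]],
  [0.35, [0.23, 0.65, 0], [0, 0, 0]],
  [0.35, [0.23, 0.6, 0], [0, 0, 0]],
  [0.35, [0, 0, 0], [0, 0, 0]],
  [0.35, [0, 0, 0], [0, 0, 0]],
])

```text
t: 11.2
tool_pos: [0.4026, 0.3403, 0.1918]
tool_rot: [-0.318, -3.124, 0.002]
contact_force: [0.3, 0.1, -0.6]
opening: 0.0301
grip_force: 0.0
```

```bash
cat >> h.py <<'E'
HUE={'blue':((100,90,40),(118,255,255)),'mustard':((14,150,60),(26,255,255))}
def blob(img,col,near,rad=70):
    m=cv2.inRange(cv2.cvtColor(img,cv2.COLOR_BGR2HSV),*HUE[col]); k=np.zeros_like(m); cv2.circle(k,tuple(int(v) for v in near),rad,255,-1)
    m=cv2.morphologyEx(m&k,cv2.MORPH_CLOSE,np.ones((3,3)))
    n,L,s,c=cv2.connectedComponentsWithStats(m); i=1+np.argmax(s[1:,4]); return (L==i).astype(np.uint8),s[i],c[i]
def cuppose(cam,col,c0,a0):
    "fit cup xy and ear yaw by matching the silhouette of a simple cup model"
    from scipy.optimize import minimize
    near=proj(cam,[*c0,.03])[0]; M,s,c=blob(cam[0],col,near)
    print(col,'bbox',s,'centroid',c)
    ph=np.linspace(0,2*np.pi,32)
    def cost(p):
        x,y,a=p; a=np.radians(a); pts=[np.c_[x+r*np.cos(ph),y+r*np.sin(ph),0*ph+z] for r,z in((.018,0),(.026,.048))]
        m=np.zeros(M.shape,np.uint8); S=16
        cv2.fillConvexPoly(m,cv2.convexHull((proj(cam,np.vstack(pts))*S).astype(np.int32)),1,shift=4)
        e=[]; t=np.array([-np.sin(a),np.cos(a)])*.0045; u=np.array([np.cos(a),np.sin(a)])
        for r,z in((.02,.041),(.045,.041),(.047,.036),(.047,.02),(.045,.018),(.02,.018)):
            for sg in(1,-1): e.append([x+u[0]*r+sg*t[0],y+u[1]*r+sg*t[1],z])
        cv2.fillConvexPoly(m,cv2.convexHull((proj(cam,e)*S).astype(np.int32)),1,shift=4)
        return float((m!=M).sum())
    b=min((minimize(cost,[*c0,a],method='Nelder-Mead',options=dict(initial_simplex=[[*c0,a],[c0[0]+.006,c0[1],a],[c0[0],c0[1]+.006,a],[c0[0],c0[1],a+12]],maxiter=150)) for a in(a0,a0-8,a0+8)),key=lambda r:r.fun)
    x,y,a=b.x; print(' fit',b.x,'mismatch',b.fun,'of',M.sum(),'grasp',x+.037*np.cos(np.radians(a)),y+.037*np.sin(np.radians(a)))
    return b.x
E
python3 - <<'E'
from h import *
c=grab('wrist','w5'); print(obs()['tool_pos'])
p=cuppose(c,'blue',(.459,.3262),168.3); cuppose(c,'mustard',(.4543,.255),172.6)
a=np.radians(p[2]);plan([p[0]+.037*np.cos(a),p[1]+.037*np.sin(a),.018],p[2])
E
```

```text
[0.4028 0.3399 0.1919]
blue bbox [292 203  48  65 340] centroid [314.6618 233.7206]
 fit [  0.4629   0.3242 167.1145] mismatch 1865.0 of 340 grasp 0.426791322104154 0.3325004561460139
mustard bbox [223 211  48  65 826] centroid [247.54   241.9661]
 fit [  0.4559   0.2499 170.1208] mismatch 1583.0 of 826 grasp 0.4194429998401856 0.2562806699089368
pos [0.4028 0.3399 0.1919] yaw 168.32721953983452 t 11.2 
 TURN [-0.0093 -0.0091  0.1516] 
 SHIFT [-0.5001 -0.0374  3.4771]
```

```bash
python3 - <<'E'
s=open('h.py').read()
s=s.replace("i=1+np.argmax(s[1:,4]); return (L==i).astype(np.uint8),s[i],c[i]","i=1+np.argmax(s[1:,4]); F=np.zeros_like(m); cv2.drawContours(F,cv2.findContours((L==i).astype(np.uint8),cv2.RETR_EXTERNAL,cv2.CHAIN_APPROX_NONE)[0],-1,1,-1); return F,s[i],c[i]")
s=s.replace("(100,90,40),(118","(95,50,25),(125").replace("(14,150,60),(26","(10,110,30),(28")
open('h.py','w').write(s)
E
python3 - <<'E'
from h import *
c=load('w5')
p=cuppose(c,'blue',(.459,.3262),168.3); cuppose(c,'mustard',(.4543,.255),172.6)
a=np.radians(p[2]);plan([p[0]+.037*np.cos(a),p[1]+.037*np.sin(a),.018],p[2])
c=load('top0');cuppose(c,'blue',(.459,.3262),168.3);cuppose(c,'mustard',(.4543,.255),172.6)
E
```

```text
blue bbox [291 198  49  70 977] centroid [315.1423 233.4258]
 fit [  0.461    0.3249 167.4717] mismatch 318.0 of 1902 grasp 0.42489991809172767 0.3329303032513566
mustard bbox [ 223  207   49   70 2199] centroid [247.3588 246.0628]
 fit [  0.4564   0.2514 174.168 ] mismatch 245.0 of 2199 grasp 0.41957920190588305 0.25512466586846533
pos [0.4028 0.3399 0.1919] yaw 168.32721953983452 t 11.2 
 TURN [-0.0093 -0.0091  0.1069] 
 SHIFT [-0.4611 -0.0403  3.4771]
blue bbox [228 192  18  23 144] centroid [236.4028 202.7917]
 fit [  0.4618   0.3258 167.6618] mismatch 190.0 of 144 grasp 0.4256895852723525 0.33369222908500934
mustard bbox [253 197  18  25 302] centroid [261.3907 206.8245]
 fit [  0.457    0.2494 174.0253] mismatch 30.0 of 302 grasp 0.4202452580441766 0.2532960678531853
```

>>> play_rows([
  [0.35, [-0.23, -0.02, 0.3], [0, 0, 0.08]],
  [0.35, [-0.22, -0.02, 0.6], [0, 0, 0]],
  [0.35, [0, 0, 0.6], [0, 0, 0]],
  [0.35, [0, 0, 0.6], [0, 0, 0]],
  [0.35, [0, 0, 0.6], [0, 0, 0]],
  [0.35, [0, 0, 0.45], [0, 0, 0]],
  [0.35, [0, 0, 0.33], [0, 0, 0]],
  [0.35, [0, 0, 0], [0, 0, 0]],
])

```text
t: 12.25
tool_pos: [0.4236, 0.3322, 0.0161]
tool_rot: [-0.339, -3.119, 0.004]
contact_force: [-0.4, 0.8, 0.8]
opening: 0.0298
grip_force: 0.0
```

>>> play_rows([
  [0, [0, 0, 0], [0, 0, 0]],
  [0, [0, 0, 0], [0, 0, 0]],
  [0, [0, 0, 0], [0, 0, 0]],
  [0, [0, 0, 0], [0, 0, 0]],
  [0, [0, 0, -0.4], [0, 0, 0]],
  [0, [0, 0, -0.7], [0, 0, 0]],
  [0, [0, 0, -0.7], [0, 0, 0]],
  [0, [0, 0, -0.6], [0, 0, 0]],
])

```text
t: 13.25
tool_pos: [0.4245, 0.3336, 0.1393]
tool_rot: [-0.338, -3.123, 0.001]
contact_force: [0.2, -0.5, -0.9]
opening: 0.0073
grip_force: 58.5
```

Run:
```python
from h import *
plan([.4419,.0433,.137],190.15)
```

```text
pos [0.4245 0.3336 0.1393] yaw 167.65774047718418 t 13.2 
 TURN [-0.0021 -0.0063 -2.8115] 
 SHIFT [ 0.6814 -5.7767  0.0455]
```

>>> play_rows([
  [0, [0, 0, 0], [0, 0, -0.7]],
  [0, [0, 0, 0], [0, 0, -0.7]],
  [0, [0, 0, 0], [0, 0, -0.7]],
  [0, [0, 0, 0], [0, 0, -0.71]],
  [0, [0.04, -0.38, 0], [0, 0, 0]],
  [0, [0.07, -0.6, 0], [0, 0, 0]],
  [0, [0.07, -0.6, 0], [0, 0, 0]],
  [0, [0.07, -0.6, 0], [0, 0, 0]],
])

```text
t: 14.25
tool_pos: [0.4311, 0.2222, 0.1378]
tool_rot: [0.274, -3.128, 0.002]
contact_force: [0.4, 0.2, -0.8]
opening: 0.0072
grip_force: 58.6
```

>>> play_rows([
  [0, [0.07, -0.6, 0], [0, 0, 0]],
  [0, [0.07, -0.6, 0], [0, 0, 0]],
  [0, [0.07, -0.6, 0], [0, 0, 0]],
  [0, [0.07, -0.6, 0], [0, 0, 0]],
  [0, [0.07, -0.6, 0], [0, 0, 0]],
  [0, [0.07, -0.6, 0], [0, 0, 0]],
  [0, [0, 0, 0], [0, 0, 0]],
  [0, [0, 0, 0], [0, 0, 0]],
])

```text
t: 15.25
tool_pos: [0.4421, 0.0431, 0.138]
tool_rot: [0.275, -3.128, 0.0]
contact_force: [1.3, -0.4, -0.9]
opening: 0.0075
grip_force: 58.6
```

Run:
```python
from h import *
plan([.4419,.0433,.022],190.15); c=grab('wrist','w6')
d=grab('side','s6')
a=c[0][150:400,200:560];b=d[0]
u,v=proj(d,[.4519,.0433,.07])[0].astype(int)
b=cv2.resize(b[v-50:v+45,u-50:u+50],(358,340),interpolation=2);a=cv2.resize(a,(430,300))
a=cv2.copyMakeBorder(a,0,40,0,0,0)
cv2.imwrite('pics/x6.png',np.hstack([a,b]))
```

```text
pos [0.4421 0.0431 0.138 ] yaw -169.9475354394666 t 15.2 
 TURN [ 0.0004 -0.0112 -0.0122] 
 SHIFT [0.0033 0.0038 2.3197]
```

View pics/x6.png

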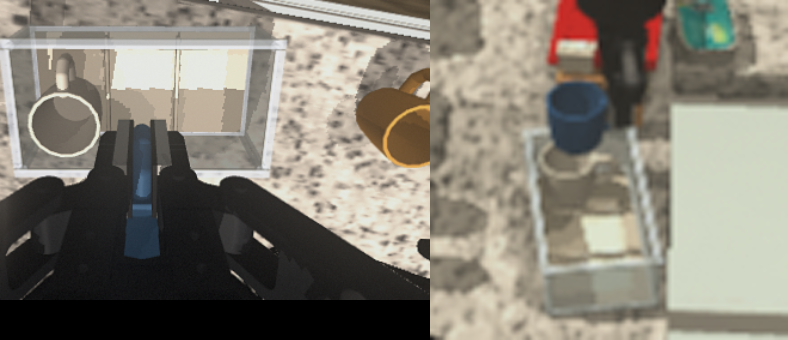

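White stands upright in its place with its ear towards the robot. Blue hangs level above the middle place, so I lower it.

>>> play_rows([
  [0, [0, 0, 0.3], [0, 0, 0]],
  [0, [0, 0, 0.4], [0, 0, 0]],
  [0, [0, 0, 0.4], [0, 0, 0]],
  [0, [0, 0, 0.4], [0, 0, 0]],
  [0, [0, 0, 0.35], [0, 0, 0]],
  [0, [0, 0, 0.25], [0, 0, 0]],
  [0, [0, 0, 0.2], [0, 0, 0]],
  [0, [0, 0, 0.03], [0, 0, 0]],
])

```text
t: 16.35
tool_pos: [0.4422, 0.0431, 0.0221]
tool_rot: [0.278, -3.126, 0.001]
contact_force: [-7.8, -0.4, 14.1]
opening: 0.007
grip_force: 65.1
```

>>> play_rows([
  [0.23, [0, 0, 0], [0, 0, 0]],
  [0.23, [0, 0, 0], [0, 0, 0]],
  [0.23, [0, 0, 0], [0, 0, 0]],
  [0.23, [0, 0, -0.5], [0, 0, 0]],
  [0.23, [0, 0, -0.8], [0, 0, 0]],
  [0.23, [0, 0, -0.8], [0, 0, 0]],
  [0.23, [0, 0, -0.8], [0, 0, 0]],
  [0.23, [0, 0, -0.6], [0, 0, 0]],
])

```text
t: 17.35
tool_pos: [0.443, 0.0432, 0.1987]
tool_rot: [-0.277, 3.128, -0.001]
contact_force: [-0.1, -0.1, 0.4]
opening: 0.0198
grip_force: 0.0
```

Run:
```python
from h import *
plan([.4006,.257,.195],174);
c=grab('top','top1');cuppose(c,'mustard',(.4543,.252),172.6)
```

```text
pos [0.443  0.0432 0.1987] yaw -169.86580667499427 t 17.4 
 TURN [-0.0056  0.0074  2.0168] 
 SHIFT [1.2903 4.1638 0.0745]
mustard bbox [262 243  28  33 468] centroid [277.0556 261.7714]
 fit [  0.4547   0.2469 175.2318] mismatch 791.0 of 468 grasp 0.41782266587896355 0.250000116171782
```

>>> play_rows([
  [0.35, [0, 0, 0], [0, 0, 0.67]],
  [0.35, [0, 0, 0], [0, 0, 0.67]],
  [0.35, [0, 0, 0], [0, 0, 0.67]],
  [0.35, [0.1, 0.35, 0], [0, 0, 0]],
  [0.35, [0.2, 0.6, 0], [0, 0, 0]],
  [0.35, [0.2, 0.65, 0], [0, 0, 0]],
  [0.35, [0.2, 0.65, 0], [0, 0, 0]],
  [0.35, [0.2, 0.65, 0], [0, 0, 0]],
])

```text
t: 18.4
tool_pos: [0.4124, 0.1931, 0.196]
tool_rot: [-0.163, -3.136, 0.001]
contact_force: [1.1, 0.1, -0.0]
opening: 0.0299
grip_force: 0.0
```

>>> play_rows([
  [0.35, [0.2, 0.65, 0], [0, 0, 0]],
  [0.35, [0.2, 0.6, 0], [0, 0, 0]],
  [0.35, [0, 0, 0], [0, 0, 0]],
  [0.35, [0, 0, 0], [0, 0, 0]],
])

```text
t: 18.9
tool_pos: [0.3993, 0.2559, 0.196]
tool_rot: [-0.163, -3.136, 0.002]
contact_force: [-0.3, -0.1, -0.3]
opening: 0.03
grip_force: 0.0
```

Run:
```python
from h import *
c=grab('wrist','w7'); print(obs()['tool_pos'])
p=cuppose(c,'mustard',(.4564,.2514),174)
a=np.radians(p[2]);plan([p[0]+.037*np.cos(a),p[1]+.037*np.sin(a),.018],p[2])
cuppose(c,'blue',(.478,.050),190)
```

```text
[0.3994 0.2557 0.1962]
mustard bbox [ 295  194   48   70 2043] centroid [318.8757 235.1689]
 fit [  0.4553   0.2499 173.219 ] mismatch 124.0 of 2082 grasp 0.418559781408307 0.2542868629606186
pos [0.3994 0.2557 0.1962] yaw 174.01248692984052 t 18.9 
 TURN [-0.0092 -0.0106  0.0992] 
 SHIFT [-0.3829  0.0172  3.5631]
blue bbox [ 114  234   56   67 2448] centroid [141.0396 269.732 ]
 fit [  0.482    0.0476 189.6948] mismatch 369.0 of 2534 grasp 0.44552729488527043 0.04134825828313195
```

View pics/w7.png

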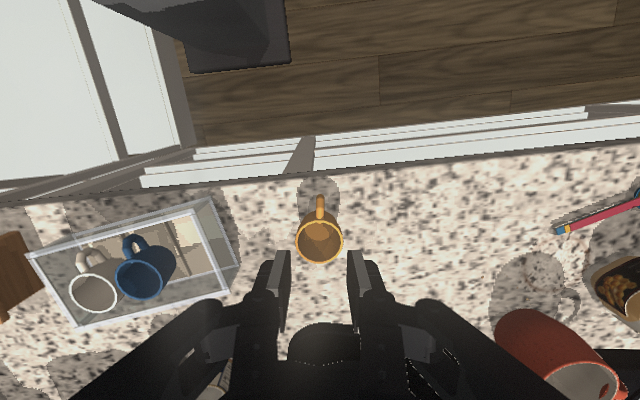

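Both placed cups stand upright in their places, white at (93,292) and blue at (139,280). Mustard is under the gripper at (319,240).

>>> play_rows([
  [0.35, [-0.19, 0.01, 0.4], [0, 0, 0.1]],
  [0.35, [-0.19, 0.01, 0.6], [0, 0, 0]],
  [0.35, [0, 0, 0.6], [0, 0, 0]],
  [0.35, [0, 0, 0.6], [0, 0, 0]],
  [0.35, [0, 0, 0.6], [0, 0, 0]],
  [0.35, [0, 0, 0.45], [0, 0, 0]],
  [0.35, [0, 0, 0.31], [0, 0, 0]],
  [0.35, [0, 0, 0], [0, 0, 0]],
])

```text
t: 19.95
tool_pos: [0.4175, 0.2542, 0.0175]
tool_rot: [-0.186, -3.133, 0.003]
contact_force: [0.2, -0.4, 0.1]
opening: 0.0295
grip_force: 0.0
```

>>> play_rows([
  [0, [0, 0, 0], [0, 0, 0]],
  [0, [0, 0, 0], [0, 0, 0]],
  [0, [0, 0, 0], [0, 0, 0]],
  [0, [0, 0, 0], [0, 0, 0]],
  [0, [0, 0, -0.4], [0, 0, 0]],
  [0, [0, 0, -0.7], [0, 0, 0]],
  [0, [0, 0, -0.7], [0, 0, 0]],
  [0, [0, 0, -0.6], [0, 0, 0]],
])

```text
t: 20.95
tool_pos: [0.418, 0.2553, 0.1395]
tool_rot: [-0.185, -3.135, 0.001]
contact_force: [-1.1, -0.7, 0.2]
opening: 0.007
grip_force: 58.5
```

Run:
```python
from h import *
plan([.4321,.0994,.137],190.15)
```

```text
pos [0.418  0.2553 0.1395] yaw 173.2591181402621 t 20.9 
 TURN [-0.0017 -0.0099 -2.1114] 
 SHIFT [ 0.2727 -3.1183  0.0505]
```

>>> play_rows([
  [0, [0, 0, 0], [0, 0, -0.7]],
  [0, [0, 0, 0], [0, 0, -0.7]],
  [0, [0, 0, 0], [0, 0, -0.71]],
  [0, [0.05, -0.4, 0], [0, 0, 0]],
  [0, [0.05, -0.6, 0], [0, 0, 0]],
  [0, [0.05, -0.6, 0], [0, 0, 0]],
  [0, [0.05, -0.6, 0], [0, 0, 0]],
  [0, [0.05, -0.6, 0], [0, 0, 0]],
])

```text
t: 21.95
tool_pos: [0.4302, 0.1143, 0.1381]
tool_rot: [0.278, -3.127, 0.0]
contact_force: [-0.8, -0.2, -0.6]
opening: 0.0069
grip_force: 58.5
```

>>> play_rows([
  [0, [0.02, -0.32, 0], [0, 0, 0]],
  [0, [0, 0, 0], [0, 0, 0]],
  [0, [0, 0, 0], [0, 0, 0]],
])

```text
t: 22.32
tool_pos: [0.4324, 0.0999, 0.1385]
tool_rot: [0.278, -3.128, -0.0]
contact_force: [-0.1, 0.7, -1.3]
opening: 0.0072
grip_force: 58.6
```

Run:
```python
from h import *
plan([.4321,.0994,.0225],190.15)
c=grab('wrist','w8');cuppose(c,'blue',(.478,.050),190)
```

```text
pos [0.4324 0.0999 0.1385] yaw -169.84406183162633 t 22.3 
 TURN [ 0.0016 -0.0116  0.0007] 
 SHIFT [ 0.0067 -0.0083  2.3198]
blue bbox [ 220  192   62   87 3447] centroid [252.4041 242.6156]
 fit [  0.4811   0.0494 189.9502] mismatch 183.0 of 3447 grasp 0.4446395962212508 0.043045592289020544
```

>>> play_rows([
  [0, [0, 0, 0.3], [0, 0, 0]],
  [0, [0, 0, 0.4], [0, 0, 0]],
  [0, [0, 0, 0.4], [0, 0, 0]],
  [0, [0, 0, 0.4], [0, 0, 0]],
  [0, [0, 0, 0.35], [0, 0, 0]],
  [0, [0, 0, 0.25], [0, 0, 0]],
  [0, [0, 0, 0.18], [0, 0, 0]],
  [0, [0, 0, 0], [0, 0, 0]],
])

```text
t: 23.38
tool_pos: [0.4325, 0.0993, 0.0245]
tool_rot: [0.277, -3.128, 0.001]
contact_force: [0.4, -1.2, -0.1]
opening: 0.0072
grip_force: 58.6
```

>>> play_rows([
  [0.23, [0, 0, 0], [0, 0, 0]],
  [0.23, [0, 0, 0], [0, 0, 0]],
  [0.23, [0, 0, 0], [0, 0, 0]],
  [0.23, [0, 0, -0.5], [0, 0, 0]],
  [0.23, [0, 0, -0.8], [0, 0, 0]],
  [0.23, [0, 0, -0.8], [0, 0, 0]],
  [0.23, [0, 0, -0.8], [0, 0, 0]],
  [0.23, [0, 0, -0.8], [0, 0, 0]],
])

```text
t: 24.38
tool_pos: [0.4324, 0.0993, 0.211]
tool_rot: [0.277, -3.129, 0.001]
contact_force: [-0.4, -0.5, 0.1]
opening: 0.0199
grip_force: 0.0
```

Run:
```python
from h import *
plan([.4557,-.1924,.22],177.5)
```

```text
pos [0.4324 0.0993 0.211 ] yaw -169.87170230234594 t 24.4 
 TURN [-0.0034 -0.0051  1.5785] 
 SHIFT [-0.7197 -5.8076 -0.1791]
```

>>> play_rows([
  [0.5, [0, 0, -0.5], [0, 0, 0.92]],
  [0.5, [0, 0, 0], [0, 0, 0.92]],
  [0.5, [0, 0, 0], [0, 0, 0.92]],
  [0.5, [0, 0, 0], [0, 0, 0.92]],
  [0.5, [0, 0, 0], [0, 0, 0.92]],
  [0.5, [0, 0, 0], [0, 0, 0.92]],
  [0.5, [0, 0, 0], [0, 0, 0.92]],
  [0.5, [0, 0, 0], [0, 0, 0.92]],
])

```text
t: 25.38
tool_pos: [0.4326, 0.0993, 0.2346]
tool_rot: [-1.302, -2.858, 0.001]
contact_force: [0.2, 0.2, -0.3]
opening: 0.0428
grip_force: 0.0
```

>>> play_rows([
  [0.5, [0, 0, 0], [0, 0, 0.92]],
  [0.5, [0, 0, 0], [0, 0, 0.92]],
  [0.5, [0, 0, 0], [0, 0, 0.92]],
  [0.5, [0, 0, 0], [0, 0, 0.92]],
  [0.5, [0, 0, 0], [0, 0, 0.92]],
  [0.5, [0, 0, 0], [0, 0, 0.92]],
  [0.5, [0, 0, 0], [0, 0, 0]],
  [0.5, [0, 0, 0], [0, 0, 0]],
])

```text
t: 26.38
tool_pos: [0.4326, 0.0993, 0.2346]
tool_rot: [-2.275, -2.166, 0.002]
contact_force: [-0.5, 0.8, -0.3]
opening: 0.0426
grip_force: 0.0
```

Run:
```python
from h import *
c=grab('wrist','w9a');plan([.4557,-.1924,.236],87)
```

```text
pos [0.4326 0.0993 0.2346] yaw 87.1692441601008 t 26.4 
 TURN [-0.0088  0.0047  0.0212] 
 SHIFT [-5.8016  0.7674 -0.0278]
```

>>> play_rows([
  [0.5, [-0.3, 0.04, 0], [0, 0, 0]],
  [0.5, [-0.6, 0.08, 0], [0, 0, 0]],
  [0.5, [-0.75, 0.1, 0], [0, 0, 0]],
  [0.5, [-0.75, 0.1, 0], [0, 0, 0]],
  [0.5, [-0.75, 0.1, 0], [0, 0, 0]],
  [0.5, [-0.75, 0.1, 0], [0, 0, 0]],
  [0.5, [-0.75, 0.1, 0], [0, 0, 0]],
  [0.5, [-0.65, 0.1, 0], [0, 0, 0]],
])

```text
t: 27.42
tool_pos: [0.4546, -0.1695, 0.2348]
tool_rot: [-2.278, -2.163, 0.003]
contact_force: [-0.3, 0.1, -0.6]
opening: 0.0424
grip_force: 0.0
```

>>> play_rows([
  [0.5, [0, 0, 0], [0, 0, 0]],
  [0.5, [0, 0, 0], [0, 0, 0]],
])

```text
t: 27.68
tool_pos: [0.4548, -0.1673, 0.2346]
tool_rot: [-2.277, -2.163, 0.002]
contact_force: [-0.7, 0.9, 0.1]
opening: 0.0426
grip_force: 0.0
```

Run:
```python
from h import *
c=grab('wrist','w9');plan([.4557,-.1924,.094],87)
print(proj(c,[[.457,-.1413,.113],[.4545,-.2436,.113]]))
```

```text
pos [ 0.4549 -0.1669  0.2346] yaw 87.1147752283395 t 27.7 
 TURN [-0.0103  0.0024  0.0143] 
 SHIFT [-0.5089  0.0437  2.8128]
[[319.3375 169.5052]
 [321.909  270.3608]]
```

View pics/w9.png

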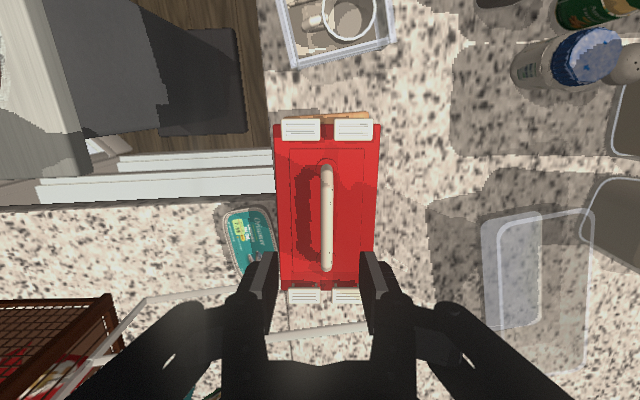

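The lid lies square in view, with the handle running (327,165) to (326,271). The riser edge above it, (286,119) to (368,112), is turned a few degrees against the lid, so I'll measure the riser once it's uncovered.

Run:
```python
from h import *
c=load('w9')
A=onz(c,(327,165),.115);B=onz(c,(326.3,271),.115);d=A-B;th=np.degrees(np.arctan2(d[1],d[0]));print(A,B,(A+B)/2,np.hypot(*d[:2]),th)
m=cv2.inRange(cv2.cvtColor(c[0],cv2.COLOR_BGR2HSV),(0,150,120),(6,255,255)); 
n,L,s,_=cv2.connectedComponentsWithStats(m);i=1+np.argmax(s[1:,4]);print(s[i])
for r in(150,180,210,240):
    x=np.flatnonzero(L[r]==i);P=[onz(c,(u,r),.081) for u in(x[0]-.5,x[-1]+.5)];print(r,x[0],x[-1],P[0][:2],P[1][:2],(P[0]+P[1])[:2]/2)
b=np.array([onz(c,p,.07) for p in((286,119),(368,112))]);e=b[1]-b[0];print('riser edge',b,np.degrees(np.arctan2(e[1],e[0])))
plan([*((A+B)/2)[:2],.094],th)
```

```text
[ 0.4639 -0.1372  0.115 ] [ 0.4589 -0.2433  0.115 ] [ 0.4614 -0.1903  0.115 ] 0.10625912823518888 87.25155648565409
[  273   124   108   166 11538]
150 274 378 [ 0.4129 -0.1265] [ 0.5154 -0.1317] [ 0.4641 -0.1291]
180 276 376 [ 0.4119 -0.1566] [ 0.5138 -0.1617] [ 0.4629 -0.1592]
210 277 375 [ 0.4099 -0.1888] [ 0.5131 -0.1939] [ 0.4615 -0.1913]
240 279 373 [ 0.4088 -0.2232] [ 0.5113 -0.2282] [ 0.46   -0.2257]
riser edge [[ 0.4264 -0.0986  0.07  ]
 [ 0.5067 -0.0961  0.07  ]] 1.7673613980386391
pos [ 0.4549 -0.1669  0.2346] yaw 87.1147752283395 t 27.7 
 TURN [-0.0103  0.0024 -0.0171] 
 SHIFT [-0.4609  0.1533  2.8128]
```

>>> play_rows([
  [0.5, [-0.23, 0.08, 0.3], [0, 0, 0]],
  [0.5, [-0.23, 0.075, 0.5], [0, 0, 0]],
  [0.5, [0, 0, 0.6], [0, 0, 0]],
  [0.5, [0, 0, 0.6], [0, 0, 0]],
  [0.5, [0, 0, 0.5], [0, 0, 0]],
  [0.5, [0, 0, 0.3], [0, 0, 0]],
  [0.5, [0, 0, 0], [0, 0, 0]],
  [0.5, [0, 0, 0], [0, 0, 0]],
])

```text
t: 28.72
tool_pos: [0.4622, -0.191, 0.0957]
tool_rot: [2.276, 2.164, -0.001]
contact_force: [0.9, 0.1, -0.2]
opening: 0.0427
grip_force: 0.0
```

>>> play_rows([
  [0, [0, 0, 0], [0, 0, 0]],
  [0, [0, 0, 0], [0, 0, 0]],
  [0, [0, 0, 0], [0, 0, 0]],
  [0, [0, 0, 0], [0, 0, 0]],
  [0, [0, 0, 0], [0, 0, 0]],
  [0, [0, 0, -0.3], [0, 0, 0]],
  [0, [0, 0, -0.5], [0, 0, 0]],
  [0, [0, 0, -0.5], [0, 0, 0]],
], force=80)

```text
t: 29.72
tool_pos: [0.4609, -0.1902, 0.16]
tool_rot: [-2.276, -2.163, 0.003]
contact_force: [0.5, 0.8, -1.2]
opening: 0.0091
grip_force: 78.1
```

Run:
```python
from h import *
print(obs()['grip_force'],obs()['opening'],obs()['contact_force']);plan([.468,.048,.165],100.1)
```

```text
78.1231427192688 0.009146615226653913 [ 0.5097  0.8073 -1.1798]
pos [ 0.4609 -0.1902  0.16  ] yaw 87.0918077966208 t 29.7 
 TURN [-0.0197 -0.0037 -1.626 ] 
 SHIFT [ 4.6646  0.9747 -0.1006]
```

>>> play_rows([
  [0, [0, 0, 0], [-0.01, 0, -0.54]],
  [0, [0, 0, 0], [-0.01, 0, -0.54]],
  [0, [0, 0, 0], [0, 0, -0.54]],
  [0, [0.3, 0.06, 0], [0, 0, 0]],
  [0, [0.5, 0.1, 0], [0, 0, 0]],
  [0, [0.5, 0.1, 0], [0, 0, 0]],
  [0, [0.5, 0.1, 0], [0, 0, 0]],
  [0, [0.5, 0.1, 0], [0, 0, 0]],
])

```text
t: 30.72
tool_pos: [0.4636, -0.0715, 0.1595]
tool_rot: [2.019, 2.406, 0.001]
contact_force: [0.3, 0.5, -1.5]
opening: 0.0094
grip_force: 78.2
```

Run:
```python
from h import *
grab('top','top2');grab('side','s10');plan([.468,.048,.165],100.1)
```

```text
pos [ 0.4636 -0.0707  0.1594] yaw 100.16587739635185 t 30.8 
 TURN [ 0.0062 -0.0044  0.0082] 
 SHIFT [ 2.3209  0.5034 -0.1127]
```

>>> play_rows([
  [0, [0.5, 0.11, 0], [0, 0, 0]],
  [0, [0.5, 0.11, 0], [0, 0, 0]],
  [0, [0.5, 0.11, 0], [0, 0, 0]],
  [0, [0.5, 0.11, 0], [0, 0, 0]],
  [0, [0.32, 0.06, 0], [0, 0, 0]],
  [0, [0, 0, 0.4], [0, 0, 0]],
  [0, [0, 0, 0.4], [0, 0, 0]],
  [0, [0, 0, 0], [0, 0, 0]],
])

```text
t: 31.82
tool_pos: [0.467, 0.0452, 0.1177]
tool_rot: [-2.018, -2.405, 0.004]
contact_force: [-0.4, 1.1, -2.0]
opening: 0.0094
grip_force: 78.2
```

Run:
```python
from h import *
c=grab('wrist','w11');d=grab('top','top3');plan([.468,.048,.078],100.1)
a=cv2.resize(c[0][60:330,200:440],(480,540),interpolation=2)
b=cv2.resize(d[0][180:280,290:380],(306,340),interpolation=2);b=cv2.copyMakeBorder(b,0,200,0,0,0)
cv2.imwrite('pics/x11.png',np.hstack([a,b]))
o=obs()['tool_pos'];t=np.radians(10.1);Rz=np.array([[np.cos(t),-np.sin(t)],[np.sin(t),np.cos(t)]])
for s in((-52,93),(52,93),(-52,-93),(52,-93)):
    print(s,'flange',proj(c,[[*([.468,.048]+Rz@np.array(s)/1000),.058]]),'lidtop',proj(c,[[*(o[:2]+Rz@np.array(s)/1000),o[2]-.0197+.005]]))
```

```text
pos [0.4687 0.0451 0.12  ] yaw 100.02042150386873 t 31.9 
 TURN [ 0.0111  0.0069 -0.0099] 
 SHIFT [ 0.0606 -0.0043  0.8409]
(-52, 93) flange [[236.5968  79.7068]] lidtop [[211.5196  79.238 ]]
(52, 93) flange [[404.6086  79.5013]] lidtop [[431.3578  78.9591]]
(-52, -93) flange [[256.5228 325.6434]] lidtop [[242.9207 379.3311]]
(52, -93) flange [[383.9633 325.8702]] lidtop [[398.5778 379.7161]]
```

View pics/x11.png

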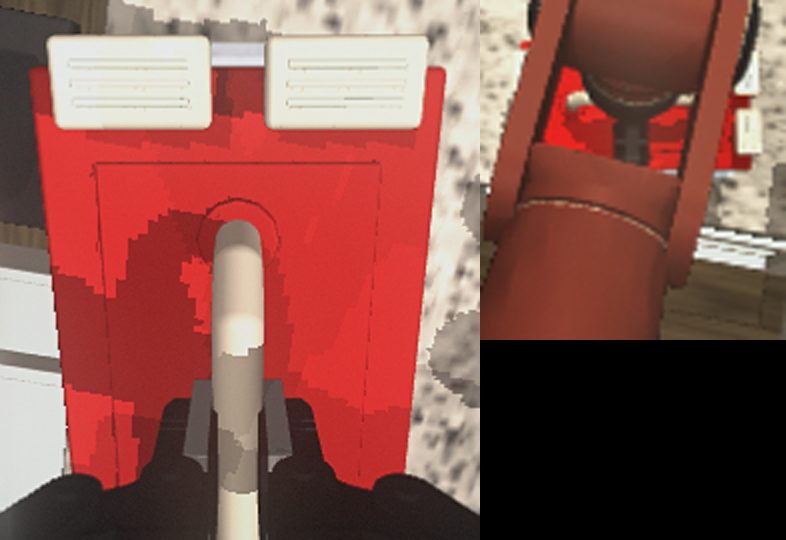

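Lid corners are at (216,94) and (422,94), lower in the picture than expected for a level, centred lid. I'll solve the lid's pose from the pads and corners.

```bash
cat > lp.py <<'E'
from h import *
from scipy.optimize import least_squares
def lidpose(c,obj,px,p0,yaw0,free=6):
    obj=np.array(obj,float)/1000;px=np.array(px,float)
    def f(p):
        W=R.from_euler('ZYX',[yaw0+p[3],p[4] if free==6 else 0,p[5] if free==6 else 0],degrees=True).apply(obj)+p[:3]
        return (proj(c,W)-px).ravel()
    s=least_squares(f,[*p0,0,0,0],x_scale=[.01,.01,.01,1,1,1]);p=s.x
    print('origin',p[:3],'yaw',yaw0+p[3],'pitch(y),roll(x)',p[4:],'rms',np.sqrt(np.mean(s.fun**2)));return p
E
python3 - <<'E'
from lp import *
c=load('w11')
obj=[(-52,93,5),(52,93,5),(-42,99,21.5),(-6,99,21.5),(-6,79,21.5),(-42,79,21.5),(6,99,21.5),(42,99,21.5),(42,79,21.5),(6,79,21.5)]
px=[(32,68),(444,68),(47,36),(210,36),(213,130),(57,129),(264,36),(429,37),(423,130),(265,130)]
px=np.array(px)/2+[200,60]-.25
lidpose(c,obj,px,[.468,.045,.1],10);lidpose(c,obj,px,[.468,.045,.1],10,4)
E
```

```text
origin [0.4687 0.0384 0.096 ] yaw 10.052261946129054 pitch(y),roll(x) [ 0.1425 -1.1892] rms 0.5759742068635437
origin [0.4686 0.0388 0.0941] yaw 10.049073581517868 pitch(y),roll(x) [0. 0.] rms 0.6159036301681255
```

>>> play_rows([
  [0, [0.09, 0.01, 0], [0, 0, 0]],
  [0, [0.08, 0.01, 0], [0, 0, 0]],
  [0, [0, 0, 0.15], [0, 0, 0]],
  [0, [0, 0, 0.15], [0, 0, 0]],
  [0, [0, 0, 0], [0, 0, 0]],
  [0, [0, 0, 0], [0, 0, 0]],
])

```text
t: 32.67
tool_pos: [0.468, 0.0537, 0.1045]
tool_rot: [2.018, 2.406, 0.001]
contact_force: [0.7, 0.8, -2.5]
opening: 0.0091
grip_force: 78.2
```

Run:
```python
from lp import *
c=grab('wrist','w12');plan([.468,.048,.078],100.1)
g=c[0].astype(int); hsv=cv2.cvtColor(c[0],cv2.COLOR_BGR2HSV)
# columns of gap between pads: print profile down rows
col=g[50:115,316:324].mean(1).astype(int)
for r in range(0,60,1): print(50+r,col[r],end=' ; ')
red=cv2.inRange(hsv,(0,150,90),(6,255,255))
for r in(110,130,150):
    x=np.flatnonzero(red[r]);x=x[(x>180)&(x<460)];print('\n',r,x[0],x[-1])
w=cv2.inRange(hsv,(15,5,170),(35,70,255)); 
m=np.zeros_like(w);m[40:140,200:440]=w[40:140,200:440]
n,L,s,_=cv2.connectedComponentsWithStats(m);print(s[s[:,4]>800])
```

```text
pos [0.4682 0.0537 0.1047] yaw 100.04048596664671 t 32.7 
 TURN [ 0.0106  0.0056 -0.0074] 
 SHIFT [-0.1112 -0.0241  0.5341]
50 [169 185 199] ; 51 [176 192 207] ; 52 [184 201 215] ; 53 [190 208 221] ; 54 [188 205 219] ; 55 [183 200 214] ; 56 [178 195 208] ; 57 [174 190 204] ; 58 [169 184 198] ; 59 [164 179 192] ; 60 [167 181 195] ; 61 [173 189 202] ; 62 [180 196 210] ; 63 [186 202 218] ; 64 [193 210 223] ; 65 [199 217 227] ; 66 [203 220 229] ; 67 [205 221 229] ; 68 [206 223 230] ; 69 [207 223 230] ; 70 [207 223 230] ; 71 [208 224 230] ; 72 [208 223 229] ; 73 [208 223 229] ; 74 [207 223 229] ; 75 [208 224 229] ; 76 [208 224 229] ; 77 [208 224 230] ; 78 [209 224 230] ; 79 [208 225 232] ; 80 [183 199 210] ; 81 [141 153 164] ; 82 [131 142 153] ; 83 [130 142 153] ; 84 [130 141 152] ; 85 [131 143 154] ; 86 [133 144 156] ; 87 [133 146 157] ; 88 [135 147 158] ; 89 [136 148 160] ; 90 [136 148 160] ; 91 [136 149 159] ; 92 [125 137 152] ; 93 [ 89  97 135] ; 94 [ 51  56 134] ; 95 [ 55  60 147] ; 96 [ 58  62 154] ; 97 [ 57  62 156] ; 98 [ 58  62 157] ; 99 [ 58  62 157] ; 100 [ 58  63 157] ; 101 [ 58  62 157] ; 102 [ 57  62 157] ; 103 [ 56  61 156] ; 104 [ 56  61 157] ; 105 [ 56  61 157] ; 106 [ 56  61 157] ; 107 [ 56  61 157] ; 108 [ 56  60 156] ; 109 [ 56  60 157] ; 
 110 216 420

 130 218 418

 150 220 416
[[     0      0    640    400 244197]
 [   224     40    216    100  11727]]
```

Run:
```python
from lp import *
t=np.radians(10.1);Rz=np.array([[np.cos(t),-np.sin(t)],[np.sin(t),np.cos(t)]])
for n in('w11','w12'):
    c=load(n)
    for yy in(93,86): print(n,yy,proj(c,[[*([.468,.048]+Rz@np.array([0,yy])/1000),z] for z in(.058,.004)]))
    print(c[0][72:100,312:328].mean(1).astype(int)[::2].tolist())
    b=cv2.resize(c[0][55:125,195:445],None,fx=3.1,fy=3.1,interpolation=2); cv2.imwrite('pics/t_%s.png'%n,b)
cv2.imwrite('pics/x12.png',np.vstack([cv2.imread('pics/t_w11.png'),cv2.imread('pics/t_w12.png')]))
```

```text
w11 93 [[320.5133  79.7808]
 [320.2922  84.7951]]
w11 86 [[320.4964  91.8927]
 [320.2811  94.2756]]
[[134, 146, 157], [134, 146, 157], [135, 147, 158], [135, 148, 159], [137, 150, 160], [208, 206, 208], [211, 207, 208], [209, 205, 206], [219, 215, 215], [233, 227, 225], [199, 200, 202], [49, 54, 129], [58, 62, 149], [58, 62, 151]]
w12 93 [[315.9732  93.1852]
 [316.4734  95.3501]]
w12 86 [[316.0096 105.7861]
 [316.4966 105.1284]]
[[205, 221, 228], [204, 221, 228], [206, 222, 229], [209, 225, 231], [173, 188, 198], [133, 145, 157], [134, 146, 157], [136, 148, 160], [136, 148, 160], [135, 147, 159], [123, 134, 149], [51, 55, 129], [57, 62, 147], [57, 62, 152]]
```

View pics/x12.png

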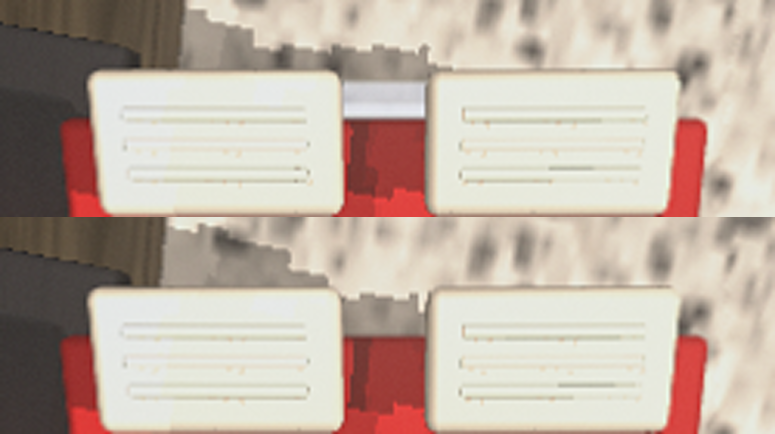

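The flange edge is now just hidden under the lid's edge, so lid and box are lined up. I lower slowly while watching the force.

>>> play_rows([
  [0, [0, 0, 0.1], [0, 0, 0]],
  [0, [0, 0, 0.1], [0, 0, 0]],
  [0, [0, 0, 0.1], [0, 0, 0]],
  [0, [0, 0, 0.1], [0, 0, 0]],
  [0, [0, 0, 0.05], [0, 0, 0]],
  [0, [0, 0, 0], [0, 0, 0]],
  [0, [0, 0, 0], [0, 0, 0]],
])

```text
t: 33.6
tool_pos: [0.4683, 0.0537, 0.0823]
tool_rot: [2.017, 2.406, 0.001]
contact_force: [-1.0, 0.1, -0.8]
opening: 0.0091
grip_force: 78.2
```

>>> play_rows([
  [0, [0, 0, 0.03], [0, 0, 0]],
  [0, [0, 0, 0.03], [0, 0, 0]],
  [0, [0, 0, 0], [0, 0, 0]],
  [0, [0, 0, 0], [0, 0, 0]],
])

```text
t: 34.1
tool_pos: [0.4681, 0.0538, 0.0791]
tool_rot: [2.017, 2.406, 0.001]
contact_force: [-0.6, -0.9, -2.4]
opening: 0.0092
grip_force: 78.2
```

>>> play_rows([
  [0, [0, 0, 0.02], [0, 0, 0]],
  [0, [0, 0, 0.02], [0, 0, 0]],
  [0, [0, 0, 0], [0, 0, 0]],
  [0, [0, 0, 0], [0, 0, 0]],
])

```text
t: 34.6
tool_pos: [0.4684, 0.0538, 0.0782]
tool_rot: [2.017, 2.406, 0.001]
contact_force: [-3.4, 0.5, 4.2]
opening: 0.0093
grip_force: 79.1
```

>>> play_rows([
  [0, [0, 0, 0.02], [0, 0, 0]],
  [0, [0, 0, 0.02], [0, 0, 0]],
  [0, [0, 0, 0], [0, 0, 0]],
  [0, [0, 0, 0], [0, 0, 0]],
])

```text
t: 35.1
tool_pos: [0.4685, 0.0538, 0.0781]
tool_rot: [2.017, 2.407, -0.0]
contact_force: [-10.7, -0.7, 17.5]
opening: 0.0092
grip_force: 80.6
```

>>> play_rows([
  [0.45, [0, 0, 0], [0, 0, 0]],
  [0.45, [0, 0, 0], [0, 0, 0]],
  [0.45, [0, 0, 0], [0, 0, 0]],
  [0.45, [0, 0, 0], [0, 0, 0]],
  [0.45, [0, 0, -0.4], [0, 0, 0]],
  [0.45, [0, 0, -0.8], [0, 0, 0]],
  [0.45, [0, 0, -0.8], [0, 0, 0]],
  [0.45, [0, 0, -0.8], [0, 0, 0]],
])

```text
t: 36.1
tool_pos: [0.4677, 0.0538, 0.2162]
tool_rot: [2.018, 2.406, 0.001]
contact_force: [0.6, 0.2, 0.8]
opening: 0.0389
grip_force: 0.0
```

```bash
cat >> lp.py <<'E'
def pads(c,lo,hi):
    "corner boxes of cream pads: blobs in a window, as 4-corner min-area rects"
    g=c[0]; hsv=cv2.cvtColor(g,cv2.COLOR_BGR2HSV)
    m=cv2.inRange(hsv,(15,3,185),(45,60,255)); k=np.zeros_like(m);k[lo[1]:hi[1],lo[0]:hi[0]]=255;m&=k
    m=cv2.morphologyEx(m,cv2.MORPH_OPEN,np.ones((5,5)))
    n,L,s,ce=cv2.connectedComponentsWithStats(m)
    for i in range(1,n):
        if s[i,4]>250:
            q=cv2.findContours((L==i).astype(np.uint8),0,1)[0][0]; print('pad',s[i],ce[i],cv2.boxPoints(cv2.minAreaRect(q)).round(1).tolist())
def redcorners(c):
    m=cv2.inRange(cv2.cvtColor(c[0],cv2.COLOR_BGR2HSV),(0,150,80),(6,255,255));n,L,s,_=cv2.connectedComponentsWithStats(m);i=1+np.argmax(s[1:,4])
    print('red',s[i]); return (L==i)
E
python3 - <<'E'
from lp import *
c=grab('wrist','w13');o=obs();print(o['tool_pos'],o['opening'])
t=np.radians(10.1);Rz=np.array([[np.cos(t),-np.sin(t)],[np.sin(t),np.cos(t)]])
C=np.array([.468,.0473]);Q=lambda P:proj(c,[[*(C+Rz@np.array(p[:2])/1000),.058+p[2]/1000] for p in P])
print(Q([(-24,89,21.5),(24,89,21.5),(24,-89,21.5),(-24,-89,21.5)]))
print(Q([(-52,93,5),(52,93,5),(52,-93,5),(-52,-93,5)]))
pads(c,(180,60),(460,330)); L=redcorners(c)
for r in(130,160,190,220,250): 
    x=np.flatnonzero(L[r]);print(r,x[0],x[-1])
E
```

```text
[0.4708 0.0537 0.2229] 0.03842553512810418
[[289.515  102.2505]
 [344.3066 102.2364]
 [339.7461 278.6539]
 [294.7169 278.6867]]
[[260.6334  97.6445]
 [373.2991  97.6167]
 [363.6231 273.6083]
 [270.9299 273.6744]]
pad [271  60  18  18 263] [279.0722  68.0342] [[271.0, 60.0], [288.0, 60.0], [288.0, 77.0], [271.0, 77.0]]
pad [ 290   60   64   33 1268] [325.2957  73.5063] [[290.0, 60.0], [353.0, 60.0], [353.0, 92.0], [290.0, 92.0]]
pad [ 351   60  109  162 8438] [409.1472 116.3085] [[351.0, 60.0], [459.0, 60.0], [459.0, 221.0], [351.0, 221.0]]
pad [315 189  11  62 400] [318.865  222.5475] [[310.20001220703125, 189.6999969482422], [319.8999938964844, 188.60000610351562], [326.8999938964844, 249.39999389648438], [317.1000061035156, 250.60000610351562]]
pad [237 202  18  21 286] [245.4021 211.486 ] [[237.0, 202.0], [254.0, 202.0], [254.0, 222.0], [237.0, 222.0]]
pad [283 271  31  16 490] [298.1347 278.5306] [[283.0, 271.0], [313.0, 271.0], [313.0, 286.0], [283.0, 286.0]]
pad [326 271  28  16 439] [339.3121 278.3895] [[326.0, 271.0], [353.0, 271.0], [353.0, 286.0], [326.0, 286.0]]
red [  264    99   111   174 14001]
130 266 373
160 268 371
190 269 369
220 271 368
250 273 366
```

Run:
```python
from lp import *
from scipy.optimize import least_squares
c=grab('wrist','w14');o=obs();print(o['tool_pos'],o['opening'])
L=redcorners(c); obs_=[]
rows=range(125,252,6)
E=[(np.flatnonzero(L[r])[0]-.5,np.flatnonzero(L[r])[-1]+.5) for r in rows]
xl=[np.polyfit(rows,[e[i] for e in E],1) for i in(0,1)]
print('left/right lines',xl,[np.std([e[i]-np.polyval(xl[i],r) for e,r in zip(E,rows)]) for i in(0,1)])
# world lines at z=.063
for i in(0,1):
    A=onz(c,(np.polyval(xl[i],125),125),.063);B=onz(c,(np.polyval(xl[i],250),250),.063);d=A-B;print(A,B,np.degrees(np.arctan2(d[1],d[0])))
    # x at y=.048
    s=(.0473-B[1])/d[1];print(' at y=.0473 x=',(B+s*d)[0])
col=L[:,316:324].mean(1)>.5; r=np.flatnonzero(col);print(r[:3],r[-3:])
print('end y+',onz(c,(320,r[0]-.5),.063),onz(c,(320,r[-1]+.5),.063))
```

```text
[0.4708 0.0537 0.2209] 0.03844553377684421
red [  261    98   108   171 13539]
left/right lines [array([  0.0827, 250.812 ]), array([ -0.0619, 375.778 ])] [np.float64(2.339910456734764), np.float64(1.1452223869130755)]
[0.4074 0.1048 0.063 ] [ 0.4342 -0.0275  0.063 ] 101.44555492720954
 at y=.0473 x= 0.41902346896550957
[0.5096 0.1229 0.063 ] [ 0.5319 -0.0107  0.063 ] 99.48513799929178
 at y=.0473 x= 0.5222063832476365
[ 98  99 100] [265 266 267]
end y+ [0.4591 0.1395 0.063 ] [ 0.4914 -0.0402  0.063 ]
```

Run:
```python
from lp import *
for p in([.4306,.132],[.4778,.1403],[.509,-.0349],[.4618,-.0433]): plan([*p,.095],100.1)
```

```text
pos [0.4708 0.0537 0.2209] yaw 100.05203022568493 t 36.2 
 TURN [ 0.0793  0.0209 -0.0059] 
 SHIFT [ 1.6823 -0.5168  2.5177]
pos [0.4708 0.0537 0.2209] yaw 100.05203022568493 t 36.2 
 TURN [ 0.0793  0.0209 -0.0059] 
 SHIFT [1.6802 0.4417 2.5177]
pos [0.4708 0.0537 0.2209] yaw 100.05203022568493 t 36.2 
 TURN [ 0.0793  0.0209 -0.0059] 
 SHIFT [-1.8789  0.4416  2.5177]
pos [0.4708 0.0537 0.2209] yaw 100.05203022568493 t 36.2 
 TURN [ 0.0793  0.0209 -0.0059] 
 SHIFT [-1.8788 -0.5173  2.5177]
```

>>> play_rows([
  [0, [0, 0, 0], [0.08, 0.02, 0]],
  [0, [0.42, -0.13, 0], [0, 0, 0]],
  [0, [0.42, -0.13, 0], [0, 0, 0]],
  [0, [0.42, -0.13, 0], [0, 0, 0]],
  [0, [0.42, -0.13, 0.5], [0, 0, 0]],
  [0, [0, 0, 0.7], [0, 0, 0]],
  [0, [0, 0, 0.7], [0, 0, 0]],
  [0, [0, 0, 0.6], [0, 0, 0]],
])

```text
t: 37.2
tool_pos: [0.4243, 0.1318, 0.0869]
tool_rot: [-2.011, -2.399, 0.016]
contact_force: [-0.2, 0.5, -1.0]
opening: -0.0
grip_force: 0.0
```

>>> play_rows([
  [0, [0, 0, 0], [0, 0, 0]],
  [0, [0, 0, 0], [0, 0, 0]],
])

```text
t: 37.45
tool_pos: [0.4265, 0.132, 0.0907]
tool_rot: [-2.013, -2.401, 0.01]
contact_force: [0.5, 0.2, 1.1]
opening: 0.0003
grip_force: 0.0
```

Run:
```python
from lp import *
print(obs()['opening'],obs()['contact_force']);plan([.4306,.132,.07],100.1)
```

```text
0.0002592362675212043 [0.5021 0.1855 1.0885]
pos [0.4265 0.132  0.0907] yaw 100.04671492884937 t 37.5 
 TURN [-0.0742 -0.0147 -0.0066] 
 SHIFT [-0.0146  0.0814  0.4133]
```

>>> play_rows([
  [0, [0, 0.08, 0], [-0.04, -0.01, 0]],
  [0, [0, 0, 0], [0, 0, 0]],
  [0, [0, 0, 0], [0, 0, 0]],
  [0, [0, 0, 0], [0, 0, 0]],
])

```text
t: 37.95
tool_pos: [0.4305, 0.1327, 0.0908]
tool_rot: [-2.017, -2.405, 0.004]
contact_force: [-0.8, 0.2, 0.6]
opening: 0.0001
grip_force: 0.0
```

Run:
```python
from lp import *
plan([.4306,.132,.07],100.1)
```

```text
pos [0.4305 0.1327 0.0908] yaw 100.04930632299731 t 38.0 
 TURN [-0.0265 -0.0044 -0.0063] 
 SHIFT [-0.0149 -0.0009  0.4162]
```

Tool is well placed over tab 1, so I press it down.

>>> play_rows([
  [0, [-0.01, 0, 0.1], [-0.02, 0, 0]],
  [0, [0, 0, 0.08], [0, 0, 0]],
  [0, [0, 0, 0.06], [0, 0, 0]],
  [0, [0, 0, 0], [0, 0, 0]],
])

```text
t: 38.45
tool_pos: [0.4303, 0.1324, 0.0784]
tool_rot: [-2.017, -2.406, 0.001]
contact_force: [-0.2, 0.4, 0.7]
opening: -0.0001
grip_force: 0.7
```

>>> play_rows([
  [0, [0, 0, 0.07], [0, 0, 0]],
  [0, [0, 0, 0.07], [0, 0, 0]],
  [0, [0, 0, 0], [0, 0, 0]],
  [0, [0, 0, 0], [0, 0, 0]],
])

```text
t: 38.95
tool_pos: [0.4302, 0.1321, 0.0712]
tool_rot: [-2.017, -2.406, 0.002]
contact_force: [-0.2, 0.0, -0.5]
opening: 0.0003
grip_force: 0.0
```

>>> play_rows([
  [0, [0, 0, 0.03], [0, 0, 0]],
  [0, [0, 0, 0.02], [0, 0, 0]],
  [0, [0, 0, 0], [0, 0, 0]],
  [0, [0, 0, 0], [0, 0, 0]],
])

```text
t: 39.45
tool_pos: [0.4303, 0.1321, 0.0694]
tool_rot: [-2.017, -2.406, 0.002]
contact_force: [-2.2, -1.0, 4.9]
opening: 0.0006
grip_force: 2.7
```

>>> play_rows([
  [0, [0, 0, 0.02], [0, 0, 0]],
  [0, [0, 0, 0], [0, 0, 0]],
  [0, [0, 0, 0], [0, 0, 0]],
  [0, [0, 0, -0.3], [0, 0, 0]],
  [0, [0, 0, -0.2], [0, 0, 0]],
  [0, [0, 0.48, 0], [0, 0, 0]],
  [0, [0, 0.48, 0], [0, 0, 0]],
  [0, [0, 0, 0], [0, 0, 0]],
])

```text
t: 40.45
tool_pos: [0.4789, 0.1407, 0.0936]
tool_rot: [-2.018, -2.407, -0.0]
contact_force: [-0.1, -0.3, 0.4]
opening: 0.0001
grip_force: 0.0
```

>>> play_rows([
  [0, [0, 0, 0.1], [0, 0, 0]],
  [0, [0, 0, 0.1], [0, 0, 0]],
  [0, [0, 0, 0], [0, 0, 0]],
  [0, [0, 0, 0], [0, 0, 0]],
])

```text
t: 40.95
tool_pos: [0.4774, 0.1406, 0.0829]
tool_rot: [-2.017, -2.406, 0.001]
contact_force: [0.3, -0.4, -0.0]
opening: 0.0002
grip_force: 0.0
```

Run:
```python
from lp import *
plan([.4778,.1403,.07],100.1)
```

```text
pos [0.4774 0.1406 0.0829] yaw 100.0503843167367 t 41.0 
 TURN [-0.0111 -0.0046 -0.0062] 
 SHIFT [-0.0069  0.0066  0.2578]
```

>>> play_rows([
  [0, [0, 0, 0.05], [0, 0, 0]],
  [0, [0, 0, 0.05], [0, 0, 0]],
  [0, [0, 0, 0.05], [0, 0, 0]],
  [0, [0, 0, 0.05], [0, 0, 0]],
  [0, [0, 0, 0], [0, 0, 0]],
  [0, [0, 0, 0], [0, 0, 0]],
])

```text
t: 41.7
tool_pos: [0.4775, 0.1406, 0.0727]
tool_rot: [-2.017, -2.406, 0.002]
contact_force: [-0.1, 0.6, 0.0]
opening: -0.0002
grip_force: 0.1
```

>>> play_rows([
  [0, [0, 0, 0.04], [0, 0, 0]],
  [0, [0, 0, 0.03], [0, 0, 0]],
  [0, [0, 0, 0.03], [0, 0, 0]],
  [0, [0, 0, 0], [0, 0, 0]],
  [0, [0, 0, 0], [0, 0, 0]],
])

```text
t: 42.32
tool_pos: [0.4778, 0.1406, 0.0692]
tool_rot: [-2.017, -2.406, 0.002]
contact_force: [-4.0, -0.2, 8.5]
opening: 0.0001
grip_force: 4.4
```

Run:
```python
from lp import *
print(obs()['contact_force']);plan([.509,-.0349,.095],100.1)
```

```text
[-3.9863 -0.2208  8.4975]
pos [0.4778 0.1406 0.0692] yaw 100.0564470868928 t 42.3 
 TURN [-0.0149 -0.0032 -0.0054] 
 SHIFT [-3.5649 -0.0007 -0.5162]
```

>>> play_rows([
  [0, [0, 0, 0.02], [0, 0, 0]],
  [0, [0, 0, 0], [0, 0, 0]],
  [0, [0, 0, -0.5], [0, 0, 0]],
  [0, [0, 0, -0.6], [0, 0, 0]],
  [0, [-0.4, 0, 0], [0, 0, 0]],
  [0, [-0.6, 0, 0], [0, 0, 0]],
  [0, [-0.7, 0, 0], [0, 0, 0]],
  [0, [-0.7, 0, 0], [0, 0, 0]],
])

```text
t: 43.32
tool_pos: [0.4986, 0.0215, 0.1216]
tool_rot: [-2.017, -2.407, 0.001]
contact_force: [0.6, 0.3, 0.4]
opening: 0.0002
grip_force: 0.0
```

>>> play_rows([
  [0, [-0.7, 0, 0], [0, 0, 0]],
  [0, [-0.46, 0, 0], [0, 0, 0]],
  [0, [0, 0, 0.4], [0, 0, 0]],
  [0, [0, 0, 0.3], [0, 0, 0]],
  [0, [0, 0, 0.1], [0, 0, 0]],
  [0, [0, 0, 0], [0, 0, 0]],
  [0, [0, 0, 0], [0, 0, 0]],
])

```text
t: 44.2
tool_pos: [0.5092, -0.0345, 0.0824]
tool_rot: [-2.017, -2.408, 0.0]
contact_force: [-0.3, -0.6, 0.2]
opening: 0.0002
grip_force: 0.0
```

Run:
```python
from lp import *
plan([.509,-.0349,.07],100.1)
```

```text
pos [ 0.5092 -0.0345  0.0824] yaw 100.0775521338295 t 44.2 
 TURN [-0.0032 -0.0023 -0.0028] 
 SHIFT [-0.0078 -0.0053  0.2485]
```

>>> play_rows([
  [0, [0, 0, 0.05], [0, 0, 0]],
  [0, [0, 0, 0.05], [0, 0, 0]],
  [0, [0, 0, 0.05], [0, 0, 0]],
  [0, [0, 0, 0.05], [0, 0, 0]],
  [0, [0, 0, 0], [0, 0, 0]],
  [0, [0, 0, 0], [0, 0, 0]],
])

```text
t: 44.95
tool_pos: [0.5085, -0.0345, 0.0715]
tool_rot: [-2.017, -2.406, 0.001]
contact_force: [-0.2, -0.8, 0.9]
opening: 0.0003
grip_force: 0.4
```

>>> play_rows([
  [0, [0, 0, 0.04], [0, 0, 0]],
  [0, [0, 0, 0.03], [0, 0, 0]],
  [0, [0, 0, 0.02], [0, 0, 0]],
  [0, [0, 0, 0], [0, 0, 0]],
  [0, [0, 0, 0], [0, 0, 0]],
])

```text
t: 45.58
tool_pos: [0.5087, -0.0345, 0.069]
tool_rot: [-2.016, -2.406, 0.002]
contact_force: [-6.2, 1.3, 12.1]
opening: -0.0002
grip_force: 6.1
```

Tab 3 is at its stop at 0.069 m, so I go on to tab 4.

>>> play_rows([
  [0, [0, 0, 0.01], [0, 0, 0]],
  [0, [0, 0, 0], [0, 0, 0]],
  [0, [0, 0, -0.3], [0, 0, 0]],
  [0, [0, 0, -0.2], [0, 0, 0]],
  [0, [0, -0.48, 0], [0, 0, 0]],
  [0, [0, -0.48, 0], [0, 0, 0]],
  [0, [0, 0, 0.1], [0, 0, 0]],
  [0, [0, 0, 0.1], [0, 0, 0]],
])

```text
t: 46.58
tool_pos: [0.462, -0.0431, 0.0818]
tool_rot: [-2.018, -2.407, 0.0]
contact_force: [0.0, -0.3, 0.6]
opening: -0.0003
grip_force: 0.0
```

>>> play_rows([
  [0, [0, 0, 0], [0, 0, 0]],
  [0, [0, 0, 0], [0, 0, 0]],
  [0, [0, 0, 0.05], [0, 0, 0]],
  [0, [0, 0, 0.05], [0, 0, 0]],
  [0, [0, 0, 0.05], [0, 0, 0]],
  [0, [0, 0, 0.05], [0, 0, 0]],
  [0, [0, 0, 0], [0, 0, 0]],
  [0, [0, 0, 0], [0, 0, 0]],
])

```text
t: 47.58
tool_pos: [0.4612, -0.043, 0.0716]
tool_rot: [-2.017, -2.406, 0.001]
contact_force: [-0.4, -1.0, -0.1]
opening: 0.0003
grip_force: 0.3
```

Run:
```python
from lp import *
print(obs()['contact_force']);plan([.4618,-.0433,.068],100.1)
```

```text
[-0.3725 -0.9733 -0.0773]
pos [ 0.4612 -0.043   0.0716] yaw 100.04658319519328 t 47.6 
 TURN [-0.0135 -0.0059 -0.0067] 
 SHIFT [-0.0077  0.0098  0.0728]
```

>>> play_rows([
  [0, [0, 0, 0.04], [0, 0, 0]],
  [0, [0, 0, 0.03], [0, 0, 0]],
  [0, [0, 0, 0.03], [0, 0, 0]],
  [0, [0, 0, 0], [0, 0, 0]],
  [0, [0, 0, 0], [0, 0, 0]],
])

```text
t: 48.2
tool_pos: [0.4615, -0.043, 0.0689]
tool_rot: [-2.016, -2.406, 0.003]
contact_force: [-8.1, 1.5, 14.5]
opening: -0.0002
grip_force: 7.4
```

>>> play_rows([
  [0, [0, 0, -0.5], [0, 0, 0]],
  [0, [0, 0, -0.8], [0, 0, 0]],
  [0, [0, 0, -0.8], [0, 0, 0]],
  [0, [0, 0, -0.8], [0, 0, 0]],
  [0.3, [0.4, 0.12, 0], [0, 0, 0]],
  [0.3, [0.6, 0.15, 0], [0, 0, 0]],
  [0.3, [0.6, 0.15, 0], [0, 0, 0]],
  [0.3, [0.4, 0.1, 0], [0, 0, 0]],
])

```text
t: 49.2
tool_pos: [0.4695, 0.0611, 0.2114]
tool_rot: [-2.016, -2.407, 0.002]
contact_force: [0.0, -0.5, -0.2]
opening: 0.0258
grip_force: 0.0
```

>>> play_rows([
  [0.4, [0, 0, 0], [0, 0, 0]],
  [0.4, [0, 0, 0], [0, 0, 0]],
  [0.4, [0, 0, 0], [0, 0, 0]],
])

```text
t: 49.58
tool_pos: [0.4698, 0.0592, 0.2118]
tool_rot: [-2.019, -2.405, 0.002]
contact_force: [0.0, 0.1, -0.4]
opening: 0.0343
grip_force: 0.0
```

```bash
cat >> lp.py <<'E'
def m2(c,z,rows,yref):
    "lid centre line and ends from the red plate"
    L=redcorners(c); E=[(np.flatnonzero(L[r])[0]-.5,np.flatnonzero(L[r])[-1]+.5) for r in rows]
    out=[]
    for i in(0,1):
        P=np.array([onz(c,(e[i],r),z)[:2] for e,r in zip(E,rows)]); f=np.polyfit(P[:,1],P[:,0],1)
        for _ in range(3):
            k=np.abs(P[:,0]-np.polyval(f,P[:,1]));k=k<=max(.0006,np.median(k)*1.5);f=np.polyfit(P[k,1],P[k,0],1)
        out.append((np.polyval(f,yref),90-np.degrees(np.arctan(f[0])),k.sum()))
    print('edges x at y=%.3f, angle'%yref,out,'mid',(out[0][0]+out[1][0])/2)
E
python3 - <<'E'
from lp import *
c=grab('wrist','w15');o=obs();print(o['tool_pos'],R.from_rotvec(o['tool_rot']).as_matrix()[:,2])
m2(c,.063,range(120,255,4),.048)
L=redcorners(c);r=np.flatnonzero(L[:,316:324].mean(1)>.5);A=onz(c,(320,r[0]-.5),.063);B=onz(c,(320,r[-1]+.5),.063);print(A,B,(A+B)/2,np.hypot(*(A-B)[:2]))
t=np.radians(10.1);Rz=np.array([[np.cos(t),-np.sin(t)],[np.sin(t),np.cos(t)]])
C=np.array([.4690,.0485])
for tab in((-24,89),(24,89),(24,-89),(-24,-89)):
  for h in(21.5,13):
    q=proj(c,[[*(C+Rz@(np.array(tab)+d)/1),.058+h/1000] for d in()] or [[*(C+Rz@(np.array(tab)/1000)),.058+h/1000]]);print(tab,h,q)
hsv=cv2.cvtColor(c[0],cv2.COLOR_BGR2HSV)
# handle column extents
for r in range(130,280,10):
    x=np.flatnonzero((hsv[r,290:350,1]<110)&(hsv[r,290:350,2]>120));print(r,(x[0]+290,x[-1]+290) if len(x) else None,end=' ')
b=c[0][80:130,255:385]
for u in(290,344): print('\n',u,[int(v) for v in c[0][85:130,u,0]])
for u in(296,340): print('\n',u,[int(v) for v in c[0][260:295,u,0]])
E
```

```text
[0.4698 0.0592 0.2119] [-0.0015  0.0002 -1.    ]
red [  262   104   112   175 13792]
edges x at y=0.048, angle [(np.float64(0.4185897063150708), np.float64(99.92170331635803), np.int64(34)), (np.float64(0.5227879287193206), np.float64(99.90950445460533), np.int64(33))] mid 0.4706888175171957
red [  262   104   112   175 13792]
[0.4572 0.139  0.063 ] [ 0.4894 -0.0417  0.063 ] [0.4733 0.0487 0.063 ] 0.1835328438701638
(-24, 89) 21.5 [[287.4911 107.2537]]
(-24, 89) 13 [[288.4364 107.1338]]
(24, 89) 21.5 [[342.8445 107.1811]]
(24, 89) 13 [[342.1326 107.0631]]
(24, -89) 21.5 [[338.7102 284.3762]]
(24, -89) 13 [[338.2216 279.8868]]
(-24, -89) 21.5 [[293.2582 284.3816]]
(-24, -89) 13 [[293.9    279.8934]]
130 None 140 None 150 (np.int64(312), np.int64(323)) 160 (np.int64(311), np.int64(323)) 170 (np.int64(311), np.int64(323)) 180 (np.int64(311), np.int64(323)) 190 (np.int64(311), np.int64(323)) 200 (np.int64(311), np.int64(323)) 210 (np.int64(311), np.int64(323)) 220 (np.int64(311), np.int64(323)) 230 (np.int64(311), np.int64(323)) 240 (np.int64(311), np.int64(323)) 250 (np.int64(312), np.int64(323)) 260 None 270 None 
 290 [173, 133, 138, 133, 130, 124, 112, 96, 84, 74, 71, 92, 168, 229, 238, 237, 237, 230, 226, 231, 224, 234, 235, 237, 234, 233, 227, 222, 234, 218, 233, 233, 233, 229, 192, 62, 51, 55, 59, 60, 60, 59, 59, 57, 56]

 344 [215, 213, 216, 219, 214, 204, 189, 177, 179, 189, 201, 192, 180, 224, 236, 236, 236, 225, 209, 225, 203, 237, 232, 227, 234, 233, 234, 236, 237, 226, 233, 233, 234, 232, 195, 76, 58, 67, 65, 67, 66, 67, 67, 66, 65]

 296 [58, 56, 59, 57, 56, 55, 55, 53, 49, 47, 54, 95, 134, 178, 211, 206, 207, 182, 199, 208, 151, 211, 210, 150, 219, 207, 207, 204, 164, 171, 98, 103, 101, 64, 63]

 340 [52, 58, 52, 57, 54, 52, 52, 53, 50, 43, 50, 92, 124, 174, 209, 207, 205, 176, 209, 209, 154, 210, 210, 131, 232, 207, 207, 209, 158, 151, 137, 133, 154, 169, 162]
```

Run:
```python
from lp import *
def tr(c,r):
    h=cv2.cvtColor(c[0],cv2.COLOR_BGR2HSV)[r].astype(int); red=((h[:,1]>150)&((h[:,0]<8)|(h[:,0]>172)))
    d=np.flatnonzero(np.diff(red.astype(int)));return d[(d>220)&(d<420)]
for n in('w14','w15'):
    c=load(n);print(n,[(r,tr(c,r).tolist()) for r in(104,108,112,116,272,276,280)])
c=load('w15');print(onz(c,(317,200),.095))
t=np.radians(9.9);Rz=np.array([[np.cos(t),-np.sin(t)],[np.sin(t),np.cos(t)]]);C=np.array([.4706,.0482])
for h in(21.5,13):print(h,proj(c,[[*(C+Rz@(np.array(p)/1000)),.058+h/1000] for p in((-42,89),(-6,89),(6,89),(42,89),(-24,79),(-24,99),(-42,-79),(-6,-79),(6,-79),(42,-79))]).round(1).tolist())
print(proj(c,[[*(C+Rz@(np.array(p)/1000)),.063] for p in((-52,93),(52,93),(-52,-93),(52,-93))]))
```

```text
w14 [(104, [260, 267, 308, 321, 361, 368]), (108, [261, 268, 308, 320, 361, 368]), (112, [261, 269, 307, 321, 360, 368]), (116, [261, 368]), (272, []), (276, []), (280, [])]
w15 [(104, [263, 266, 268, 269]), (108, [261, 270, 310, 323, 364, 373]), (112, [261, 270, 310, 323, 363, 372]), (116, [262, 270, 310, 323, 363, 372]), (272, [311, 322]), (276, [311, 318, 319, 322]), (280, [])]
[0.4688 0.0581 0.095 ]
21.5 [[268.9, 107.8], [310.4, 107.9], [324.2, 107.9], [365.7, 108.0], [290.0, 119.8], [289.3, 95.5], [277.0, 276.5], [311.4, 276.6], [322.9, 276.6], [357.3, 276.7]]
13 [[270.4, 107.6], [310.6, 107.8], [324.0, 107.8], [364.3, 107.9], [290.8, 119.4], [290.2, 95.8], [278.0, 272.2], [311.6, 272.2], [322.8, 272.3], [356.3, 272.4]]
[[260.555  102.863 ]
 [374.2357 103.1207]
 [270.4906 279.3479]
 [363.961  279.621 ]]
```

All four pads now measure as down: pad/plate width ratio has dropped at the +y end, and the -y inner edges sit at row 271.5 against 272 for down and 276.5 for up. Next I measure the uncovered riser.

>>> play_rows([
  [1, [0, 0, -0.6], [0, 0, 0.5]],
  [1, [0, 0, -0.6], [0, 0, 0.5]],
  [1, [-0.5, 0, -0.5], [0, 0, 0]],
  [1, [-0.8, 0, 0], [0, 0, 0]],
  [1, [-0.8, 0, 0], [0, 0, 0]],
  [1, [-0.8, 0, 0], [0, 0, 0]],
  [1, [-0.8, 0, 0], [0, 0, 0]],
  [1, [-0.8, 0, 0], [0, 0, 0]],
])

```text
t: 50.62
tool_pos: [0.4777, -0.1669, 0.2969]
tool_rot: [-2.182, -2.259, 0.001]
contact_force: [0.9, -0.3, 0.9]
opening: 0.0853
grip_force: 0.0
```

>>> play_rows([
  [1, [-0.8, -0.3, 0], [0, 0, 0]],
  [1, [0, -0.1, 0], [0, 0, 0]],
  [1, [0, 0, 0], [0, 0, 0]],
  [1, [0, 0, 0], [0, 0, 0]],
  [1, [0, 0, 0], [0, 0, 0]],
  [1, [0, 0, 0], [0, 0, 0]],
])

```text
t: 51.38
tool_pos: [0.4597, -0.2051, 0.2969]
tool_rot: [-2.179, -2.261, 0.001]
contact_force: [0.1, -0.6, 0.5]
opening: 0.0856
grip_force: 0.0
```

Run:
```python
from lp import *
c=grab('wrist','w16');o=obs();print(o['tool_pos'],R.from_rotvec(o['tool_rot']).as_matrix()[:,2])
C=np.array([.4605,-.195]);t=np.radians(1.8);Rz=np.array([[np.cos(t),-np.sin(t)],[np.sin(t),np.cos(t)]])
q=proj(c,[[*(C+Rz@(np.array(p)/1000)),.070] for p in((-43,100),(43,100),(43,-100),(-43,-100),(0,0))]);print(q)
h=cv2.cvtColor(c[0],cv2.COLOR_BGR2HSV);u,v=q[4].astype(int)
print([h[v+dv,u+du].tolist() for dv in(-40,0,30) for du in(-15,0,15)])
for r in(v-30,v): print(r,[(x,*h[r,x].tolist()) for x in range(u-70,u+75,5)])
for x in(u,): print(x,[(y,*h[y,x].tolist()) for y in range(v-110,v+110,6)])
```

```text
[ 0.4597 -0.2052  0.2969] [-0.0014  0.0004 -1.    ]
[[282.0088  76.5355]
 [358.1197  77.02  ]
 [350.8646 238.3264]
 [286.9412 237.927 ]
 [319.4324 164.5353]]
[[19, 107, 193], [17, 114, 194], [16, 115, 193], [14, 121, 187], [14, 121, 175], [15, 118, 195], [14, 123, 184], [14, 122, 171], [14, 119, 193]]
134 [(249, 53, 6, 183), (254, 53, 6, 183), (259, 48, 7, 186), (264, 48, 7, 186), (269, 48, 7, 185), (274, 48, 7, 191), (279, 14, 42, 103), (284, 18, 44, 104), (289, 17, 48, 102), (294, 14, 121, 189), (299, 17, 110, 192), (304, 18, 107, 193), (309, 14, 118, 194), (314, 18, 107, 195), (319, 16, 113, 192), (324, 18, 105, 194), (329, 18, 106, 194), (334, 16, 113, 197), (339, 18, 106, 194), (344, 18, 107, 195), (349, 20, 103, 194), (354, 21, 99, 195), (359, 15, 115, 195), (364, 16, 41, 174), (369, 16, 41, 166), (374, 16, 37, 193), (379, 15, 39, 158), (384, 30, 23, 198), (389, 18, 38, 146)]
164 [(249, 20, 36, 147), (254, 20, 34, 148), (259, 16, 40, 160), (264, 16, 39, 85), (269, 18, 39, 84), (274, 17, 42, 84), (279, 15, 44, 117), (284, 16, 44, 99), (289, 18, 42, 103), (294, 14, 121, 192), (29
[... 451 characters left out ...]
72, 17, 39, 182), (78, 13, 112, 150), (84, 17, 112, 193), (90, 17, 114, 193), (96, 16, 112, 193), (102, 16, 113, 192), (108, 16, 113, 194), (114, 17, 114, 195), (120, 16, 114, 195), (126, 16, 112, 193), (132, 16, 113, 194), (138, 16, 115, 193), (144, 16, 116, 193), (150, 15, 116, 193), (156, 14, 121, 179), (162, 14, 122, 175), (168, 14, 121, 175), (174, 14, 122, 173), (180, 14, 119, 175), (186, 14, 120, 174), (192, 14, 119, 174), (198, 13, 118, 175), (204, 14, 119, 174), (210, 13, 119, 180), (216, 14, 117, 181), (222, 14, 119, 185), (228, 14, 116, 192), (234, 14, 112, 193), (240, 16, 39, 156), (246, 15, 40, 191), (252, 17, 39, 181), (258, 28, 23, 198), (264, 27, 25, 196), (270, 20, 25, 181)]
```

```bash
cat >> lp.py <<'E'
def rectfit(c,M,hx,hy,z,p0):
    from scipy.optimize import minimize
    def cost(p):
        t=np.radians(p[2]);u=np.array([np.cos(t),np.sin(t)])/1000;w=np.array([-u[1],u[0]])
        P=[[*(np.array(p[:2])+a*(hx+p[3])*u+b*(hy+p[3]*2)*w),z] for a,b in((-1,1),(1,1),(1,-1),(-1,-1))]
        m=np.zeros((1600,2560),np.uint8);cv2.fillConvexPoly(m,((proj(c,P)+.5)*64).astype(np.int32),1,shift=4)
        return float((m!=M4).sum())/16
    M4=cv2.resize(M,None,fx=4,fy=4,interpolation=0)
    b=None
    for s in((.006,3),(-.004,-2),(.003,-1)):
        p=list(p0)+[0] if b is None else list(b.x)
        S=[p,[p[0]+s[0],*p[1:]],[p[0],p[1]+s[0],*p[2:]],[p[0],p[1],p[2]+s[1],p[3]],[*p[:3],p[3]+1]]
        r=minimize(cost,p,method='Nelder-Mead',options=dict(initial_simplex=S,maxiter=160)); b=r if b is None or r.fun<b.fun else b
    print('rect fit x,y,yaw,grow(mm)',b.x,'mismatch px',b.fun,'of',M.sum());return b.x
E
python3 - <<'E'
from lp import *
c=load('w16');h=cv2.cvtColor(c[0],cv2.COLOR_BGR2HSV)
m=cv2.inRange(h,(8,75,155),(26,200,255));m[:60]=0;m[260:]=0;m[:,:260]=0;m[:,390:]=0
n,L,s,_=cv2.connectedComponentsWithStats(m);i=1+np.argmax(s[1:,4]);print(s[i]);M=(L==i).astype(np.uint8)
M=cv2.morphologyEx(M,cv2.MORPH_CLOSE,np.ones((5,5)))
print(cv2.minAreaRect(np.argwhere(M)[:,::-1].astype(np.float32)))
for r in range(80,240,20): x=np.flatnonzero(M[r]);print(r,x[0],x[-1],end='; ')
p=rectfit(c,M,43,100,.07,(.4605,-.195,1.8))
# the lid lay in the same frame earlier (w9)
o=obs();plan([.4707,.0482,.3],100)
E
```

```text
[  290    78    74   161 10800]
((326.5, 158.0), (160.0, 73.0), 90.0)
80 290 363; 100 291 362; 120 291 361; 140 292 359; 160 292 358; 180 292 357; 200 292 356; 220 292 354; rect fit x,y,yaw,grow(mm) [ 0.4669 -0.1945  0.9726 -1.0865] mismatch px 233.5 of 10809
pos [ 0.4597 -0.2052  0.2969] yaw 92.10034841309385 t 51.4 
 TURN [-0.0098 -0.0037 -0.9875] 
 SHIFT [ 4.9529  1.0976 -0.0626]
```

>>> play_rows([
  [0.5, [0, 0, 0], [0, 0, -0.5]],
  [0.5, [0, 0, 0], [0, 0, -0.48]],
  [0.5, [0.5, 0.12, 0], [0, 0, 0]],
  [0.5, [0.8, 0.18, 0], [0, 0, 0]],
  [0.5, [0.9, 0.2, 0], [0, 0, 0]],
  [0.5, [0.9, 0.2, 0], [0, 0, 0]],
  [0.5, [0.9, 0.2, 0], [0, 0, 0]],
  [0.5, [0.9, 0.2, 0], [0, 0, 0]],
])

```text
t: 52.42
tool_pos: [0.4715, 0.0468, 0.2971]
tool_rot: [-2.021, -2.404, 0.0]
contact_force: [-0.4, 0.5, 0.9]
opening: 0.0423
grip_force: 0.0
```

>>> play_rows([
  [0.5, [0.05, 0, 0.6], [0, 0, 0]],
  [0.5, [0, 0, 0.8], [0, 0, 0]],
  [0.5, [0, 0, 0.8], [0, 0, 0]],
  [0.5, [0, 0, 0.8], [0, 0, 0]],
  [0.5, [0, 0, 0], [0, 0, 0]],
  [0.5, [0, 0, 0], [0, 0, 0]],
  [0.5, [0, 0, 0], [0, 0, 0]],
])

```text
t: 53.3
tool_pos: [0.4725, 0.0476, 0.1495]
tool_rot: [2.02, 2.403, 0.003]
contact_force: [-0.7, -0.3, 0.6]
opening: 0.0427
grip_force: 0.0
```

Run:
```python
from lp import *
plan([.4706,.0482,.0775],99.95)
```

```text
pos [0.4725 0.0476 0.1495] yaw 99.8921424214673 t 53.3 
 TURN [ 0.0196  0.0027 -0.0072] 
 SHIFT [ 0.0186 -0.0351  1.4406]
```

>>> play_rows([
  [0.5, [0.02, -0.03, 0.3], [0, 0, 0]],
  [0.5, [0, 0, 0.4], [0, 0, 0]],
  [0.5, [0, 0, 0.35], [0, 0, 0]],
  [0.5, [0, 0, 0.25], [0, 0, 0]],
  [0.5, [0, 0, 0.13], [0, 0, 0]],
  [0.5, [0, 0, 0], [0, 0, 0]],
  [0.5, [0, 0, 0], [0, 0, 0]],
])

```text
t: 54.18
tool_pos: [0.4697, 0.0484, 0.0761]
tool_rot: [-2.021, -2.404, -0.0]
contact_force: [0.3, -0.6, 0.1]
opening: 0.0425
grip_force: 0.0
```

>>> play_rows([
  [0, [0, 0, 0], [0, 0, 0]],
  [0, [0, 0, 0], [0, 0, 0]],
  [0, [0, 0, 0], [0, 0, 0]],
  [0, [0, 0, 0], [0, 0, 0]],
  [0, [0, 0, 0], [0, 0, 0]],
  [0, [0, 0, -0.1], [0, 0, 0]],
  [0, [0, 0, -0.2], [0, 0, 0]],
  [0, [0, 0, 0], [0, 0, 0]],
], force=110)

```text
t: 55.18
tool_pos: [0.4689, 0.0484, 0.0904]
tool_rot: [-2.021, -2.404, 0.002]
contact_force: [0.4, 0.2, -6.2]
opening: 0.0085
grip_force: 107.4
```

>>> play_rows([
  [0, [0, 0, 0], [0, 0, 0]],
  [0, [0, 0, 0], [0, 0, 0]],
])

```text
t: 55.42
tool_pos: [0.4687, 0.0484, 0.0899]
tool_rot: [-2.02, -2.403, 0.002]
contact_force: [0.7, -1.0, -6.3]
opening: 0.0087
grip_force: 107.4
```

Run:
```python
from lp import *
c=grab('wrist','w17');o=obs();print(o['contact_force'],o['wrist_torque'],o['opening']);plan([.4669,-.1945,.185],91)
L=redcorners(c);print([(r,np.flatnonzero(L[r])[[0,-1]].tolist()) for r in(110,130,150)],np.flatnonzero(L[:,316:324].mean(1)>.5)[0])
```

```text
[ 0.3729 -0.0309 -7.3601] [-0.0068 -0.0155  0.0497] 0.009049776917148313
pos [0.4688 0.0484 0.09  ] yaw 99.8877337273646 t 55.5 
 TURN [-0.0169 -0.0043  1.111 ] 
 SHIFT [-4.8565 -0.1232 -1.8999]
red [  212    81   213   224 31010]
[(110, [215, 422]), (130, [217, 420]), (150, [219, 417])] 82
```

The box came up whole, at 7.3 N or about 0.75 kg. I carry it smoothly to over the riser.

>>> play_rows([
  [0, [0, 0, -0.3], [0, 0, 0]],
  [0, [0, 0, -0.4], [0, 0, 0]],
  [0, [0, 0, -0.5], [0, 0, 0]],
  [0, [0, 0, -0.4], [0, 0, 0]],
  [0, [0, 0, -0.3], [0, 0, 0.2]],
  [0, [0, 0, 0], [0, 0, 0.3]],
  [0, [0, 0, 0], [0, 0, 0.35]],
  [0, [0, 0, 0], [0, 0, 0.26]],
])

```text
t: 56.48
tool_pos: [0.4692, 0.0484, 0.1857]
tool_rot: [-2.203, -2.238, 0.001]
contact_force: [-0.6, 0.5, -7.0]
opening: 0.0085
grip_force: 107.6
```

>>> play_rows([
  [0, [-0.2, 0, 0], [0, 0, 0]],
  [0, [-0.4, -0.01, 0], [0, 0, 0]],
  [0, [-0.5, -0.01, 0], [0, 0, 0]],
  [0, [-0.5, -0.02, 0], [0, 0, 0]],
  [0, [-0.5, -0.02, 0], [0, 0, 0]],
  [0, [-0.5, -0.02, 0], [0, 0, 0]],
  [0, [-0.5, -0.02, 0], [0, 0, 0]],
  [0, [-0.5, -0.02, 0], [0, 0, 0]],
])

```text
t: 57.48
tool_pos: [0.4662, -0.1332, 0.1854]
tool_rot: [-2.201, -2.24, 0.002]
contact_force: [0.4, -0.9, -6.5]
opening: 0.0086
grip_force: 107.8
```

>>> play_rows([
  [0, [-0.5, 0, 0], [0, 0, 0]],
  [0, [-0.4, 0, 0], [0, 0, 0]],
  [0, [-0.25, 0, 0], [0, 0, 0]],
  [0, [-0.1, 0, 0], [0, 0, 0]],
  [0, [0, 0, 0], [0, 0, 0]],
  [0, [0, 0, 0], [0, 0, 0]],
  [0, [0, 0, 0], [0, 0, 0]],
  [0, [0, 0, 0], [0, 0, 0]],
])

```text
t: 58.48
tool_pos: [0.4676, -0.1938, 0.1853]
tool_rot: [-2.2, -2.241, 0.001]
contact_force: [-0.3, 0.9, -6.0]
opening: 0.0083
grip_force: 107.8
```

Run:
```python
from lp import *
c=grab('wrist','w18');plan([.4669,-.1945,.147],91)
L=redcorners(c);print([(r,np.flatnonzero(L[r])[[0,-1]].tolist()) for r in(110,130,150)],np.flatnonzero(L[:,316:324].mean(1)>.5)[0])
h=cv2.cvtColor(c[0],cv2.COLOR_BGR2HSV);M=cv2.inRange(h,(8,75,100),(26,200,255))
print(proj(c,[[.4669+dx,-.1945+.100+dx*.017,.07] for dx in(-.043,0,.043)]))
for u in(250,270,290,312,318,324,340,360,380): print(u,np.flatnonzero(M[30:110,u])[[0,-1]]+30 if M[30:110,u].any() else None)
for r in range(40,84,6): x=np.flatnonzero(M[r,200:440]);print(r,(x[0]+200,x[-1]+200) if len(x) else None)
```

```text
pos [ 0.4676 -0.1939  0.1854] yaw 91.03473075055257 t 58.5 
 TURN [-0.0104 -0.0032  0.0043] 
 SHIFT [-0.0113 -0.0147  0.7671]
red [  212    81   213   224 30964]
[(110, [215, 422]), (130, [217, 420]), (150, [220, 417])] 82
[[265.3074  79.7375]
 [319.6951  79.9084]
 [374.1082  79.9312]]
250 None
270 None
290 None
312 None
318 None
324 None
340 None
360 None
380 None
40 None
46 None
52 None
58 None
64 (np.int64(239), np.int64(239))
70 None
76 None
82 None
```

>>> play_rows([
  [0, [-0.01, -0.015, 0.1], [0, 0, 0]],
  [0, [0, 0, 0.2], [0, 0, 0]],
  [0, [0, 0, 0.2], [0, 0, 0]],
  [0, [0, 0, 0.1], [0, 0, 0]],
  [0, [0, 0, 0.06], [0, 0, 0]],
  [0, [0, 0, 0.04], [0, 0, 0]],
  [0, [0, 0, 0], [0, 0, 0]],
  [0, [0, 0, 0], [0, 0, 0]],
])

```text
t: 59.52
tool_pos: [0.467, -0.1948, 0.1507]
tool_rot: [-2.201, -2.24, 0.001]
contact_force: [-0.1, -0.6, -6.9]
opening: 0.0085
grip_force: 107.8
```

>>> play_rows([
  [0, [0, 0, 0.02], [0, 0, 0]],
  [0, [0, 0, 0.02], [0, 0, 0]],
  [0, [0, 0, 0], [0, 0, 0]],
  [0, [0, 0, 0], [0, 0, 0]],
])

```text
t: 60.02
tool_pos: [0.4668, -0.1947, 0.1483]
tool_rot: [-2.201, -2.24, 0.001]
contact_force: [-0.1, -0.8, -6.7]
opening: 0.0083
grip_force: 107.8
```

>>> play_rows([
  [0, [0, 0, 0.02], [0, 0, 0]],
  [0, [0, 0, 0.02], [0, 0, 0]],
  [0, [0, 0, 0], [0, 0, 0]],
  [0, [0, 0, 0], [0, 0, 0]],
])

```text
t: 60.52
tool_pos: [0.4669, -0.1948, 0.1465]
tool_rot: [-2.201, -2.24, 0.001]
contact_force: [-0.3, -0.7, -5.8]
opening: 0.0086
grip_force: 107.8
```

>>> play_rows([
  [0, [0, 0, 0.015], [0, 0, 0]],
  [0, [0, 0, 0], [0, 0, 0]],
  [0, [0, 0, 0], [0, 0, 0]],
])

```text
t: 60.9
tool_pos: [0.467, -0.1948, 0.1463]
tool_rot: [-2.201, -2.24, 0.001]
contact_force: [-3.4, 1.3, 0.3]
opening: 0.0088
grip_force: 108.5
```

The riser has taken the weight. I release, rise straight up and check.

>>> play_rows([
  [0.4, [0, 0, 0], [0, 0, 0]],
  [0.4, [0, 0, 0], [0, 0, 0]],
  [0.4, [0, 0, 0], [0, 0, 0]],
  [0.4, [0, 0, 0], [0, 0, 0]],
  [0.4, [0, 0, -0.2], [0, 0, 0]],
  [0.4, [0, 0, -0.6], [0, 0, 0]],
  [0.4, [0, 0, -0.8], [0, 0, 0]],
  [0.4, [0, 0, -0.8], [0, 0, 0]],
])

```text
t: 61.9
tool_pos: [0.4669, -0.1947, 0.2675]
tool_rot: [-2.201, -2.24, 0.001]
contact_force: [-0.3, -0.1, 0.6]
opening: 0.0346
grip_force: 0.0
```

>>> play_rows([
  [0.6, [0, 0, -0.6], [0, 0, 0]],
  [0.6, [0.2, 0, 0], [0, 0, 0]],
  [0.6, [0, 0, 0], [0, 0, 0]],
  [0.6, [0, 0, 0], [0, 0, 0]],
  [0.6, [0, 0, 0], [0, 0, 0]],
])

```text
t: 62.52
tool_pos: [0.4664, -0.1846, 0.2942]
tool_rot: [-2.199, -2.238, 0.002]
contact_force: [-1.2, -0.1, -0.3]
opening: 0.0513
grip_force: 0.0
```

Run:
```python
from lp import *
c=grab('wrist','w19');o=obs();print(o['tool_pos'],o['contact_force'])
print(proj(c,[[.4669+a*.052,-.1945+b*.093,.133] for a,b in((-1,1),(1,1),(1,-1),(-1,-1))]))
L=redcorners(c)
m2(c,.133,range(120,235,4),-.1945)
r=np.flatnonzero(L[:,316:324].mean(1)>.5);A=onz(c,(320,r[0]-.5),.133);B=onz(c,(320,r[-1]+.5),.133);print(r[[0,-1]],(A+B)/2,np.hypot(*(A-B)[:2]))
h=cv2.cvtColor(c[0],cv2.COLOR_BGR2HSV);M=cv2.inRange(h,(8,75,100),(26,200,255))
print(proj(c,[[.4669+dx,-.1945+.100,.07] for dx in(-.043,0,.043)]))
for u in range(270,380,8):
    x=np.flatnonzero(M[60:140,u])+60; print(u,x[[0,-1]] if len(x) else None,end=' ')
```

```text
[ 0.4665 -0.1847  0.2945] [ 0.2429 -0.3681 -0.3226]
[[266.2742 101.0554]
 [375.3462 103.1448]
 [362.645  273.6993]
 [272.2896 272.0766]]
red [  266   104   107   169 13416]
red [  266   104   107   169 13416]
edges x at y=-0.195, angle [(np.float64(0.4158174429050474), np.float64(91.06005422206931), np.int64(29)), (np.float64(0.518610981353502), np.float64(91.04434401734213), np.int64(29))] mid 0.4672142121292747
[105 262] [ 0.4678 -0.1888  0.133 ] 0.1704272189688439
[[283.1689  95.1678]
 [320.75    95.9206]
 [358.3124  96.6111]]
270 None 278 None 286 None 294 None 302 None 310 None 318 [ 98 103] 326 [ 98 117] 334 None 342 None 350 None 358 None 366 None 374 None
```

Run:
```python
from lp import *
c=load('w16');h=cv2.cvtColor(c[0],cv2.COLOR_BGR2HSV);M=cv2.inRange(h,(8,75,155),(26,200,255))
rows=range(84,232,3)
for i in(0,-1):
    P=np.array([onz(c,((np.flatnonzero(M[r,280:380])+280)[i]+(.5 if i else -.5),r),.07)[:2] for r in rows]);f=np.polyfit(P[:,1],P[:,0],1)
    for _ in range(3):
        e=np.abs(P[:,0]-np.polyval(f,P[:,1]));k=e<=max(.0006,1.5*np.median(e));f=np.polyfit(P[k,1],P[k,0],1)
    print('x at -.1945',np.polyval(f,-.1945),'yaw',-np.degrees(np.arctan(f[0])),k.sum(),len(k))
c=load('w19');print('lid end',onz(c,(320,104.2),.133)[1],'riser end',onz(c,(320,97.5),.07)[1])
def tr(r):
    H=cv2.cvtColor(c[0],cv2.COLOR_BGR2HSV)[r].astype(int); red=((H[:,1]>150)&((H[:,0]<8)|(H[:,0]>172)))
    d=np.flatnonzero(np.diff(red.astype(int)));return d[(d>220)&(d<420)].tolist()
print([(r,tr(r)) for r in(108,112,266,270)])
```

```text
x at -.1945 0.42553411018014087 yaw 1.0185435871725697 41 50
x at -.1945 0.5087259770229361 yaw 1.010520006385292 47 50
lid end -0.10335114328061984 riser end -0.09621126782140542
[(108, [265, 274, 313, 325, 364, 372]), (112, [266, 274, 313, 325, 363, 372]), (266, [274, 281, 313, 319, 356, 364]), (270, [274, 281, 314, 319, 356, 363])]
```

```bash
python3 -c "
from station import ctrl
print(ctrl.finish_job())"
```

```text
the job is handed in; nothing more can be done
None
```

The job is handed in, though no verdict came back: all three cups stand in the box, the lid is on with all four tabs down, and the box sits in the middle of the riser, measured within about 0.2 mm and 0.1° of lined up.

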